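# Unlock, load and close the slide-scanner dock

### The job

Load the slide scanner: draw the lock pin up out of the gate and park it in the notch of the bracket beside the lanes, hanging upright by its collar; then slide the gate to its load position, with its teeth midway between the lanes. Push every slide carrier on the bench nose first into a lane of its own (any lane) until it is fully home against the stop, and then slide the gate fully closed again, leaving the pin parked and the other things on the bench where they are.

Things in the scene. Friction and masses are not known exactly. Their poses are not given: they have to be found in the camera images.
- dock: White dock of a slide scanner, fixed, turned up to 0.2 rad. Origin on the bench under its middle; x points into the lanes, y along the gate to the pin, z up. Base plate x -100..100, y -175..195 mm, 12 mm high. Deck, y +-100 mm, top z 30 mm, flat and open at x -60..-20 mm; a sill as high before it, x -100..-78 mm, the gate bar between. Behind x = -20 mm, three roofed lanes at y -60, 0, 60 mm.
- lane0 (a point): Lane at dock y = -60 mm: where a carrier's origin lies when it is fully home (on the lane floor, z 30 mm, dock x = -11 mm, nose within 1 mm of the stop).
- lane1 (a point): The same for the middle lane (y = 0). Each lane is 37 mm wide and 11 mm high (z 30..41 mm) under a clear roof that begins at dock x = -20 mm (top z 49 mm; the white block behind it, 52 mm). The lanes end at a stop at dock x = 35 mm.
- lane2 (a point): The same for the lane at y = 60 mm, next to the pin.
- gate (a joint): Position in m of the dark steel gate, a bar along the front of the deck sliding along dock y. 0 = closed (a tooth before the middle of each lane), 0.030 = load position (teeth midway between lanes, the third as far beside the last lane), 0.050 = end of travel. Friction 2 N, stays where left. Teeth 12 mm wide, dock x -74..-64 mm, tops at z 41 mm. At 0 the pin locks it.
- gate_grip (a point): Centre of the top of the gate's black upright grip tab, 75 mm above the bench, at dock x = -70 mm and y = -145 mm + gate position. The tab is 12 mm thick along dock y, 26 mm along dock x, and free from 30 mm above the bench up.
- pin: Steel lock pin, upright, 70 g. Origin: centre of the underside of its collar, z up along the pin. Shaft 10 mm in diameter (tip 7 mm) down to 26 mm below the origin; collar 26 mm across, 5 mm thick; above it a round head to grip, 16 mm across, 5 to 35 mm above the origin. At the start it stands in the bore at bore, its collar on the gate's lug.
- bore (a point): Mouth of the lock bore: centre of the top of the gate's lug (gate closed), 30 mm above the bench, dock x = -70, y = 140 mm. The pin goes 26 mm down through the lug's 13.5 mm hole and a 12 mm bore below.
- park (a point): The pin's origin when parked: on top (z 45 mm) of the aluminium bracket beside the lanes, dock x 20, y 140 mm. Bracket 8 mm thick, x -4..46, y 120..160 mm, with a U notch 14 mm wide along x, open towards -x, ending at x = 27 mm. The pin hangs in it by its collar, shaft in the notch; below it is free down to the base plate (z 12 mm).
- carrier0: Grey plastic slide carrier lying on the bench; may be absent (None). Blade 90 x 32 x 5 mm holding a glass slide; the last 10 mm of its nose (+x end) is 22 mm wide. Origin: centre of the blade's underside, x towards the nose, z up. A ridge to grip stands on it near the other end: x -41..-17 mm, 10 mm thick along y, 5 to 35 mm above the underside. 50 g.
- carrier1: Grey plastic slide carrier lying on the bench; may be absent (None). Blade 90 x 32 x 5 mm holding a glass slide; the last 10 mm of its nose (+x end) is 22 mm wide. Origin: centre of the blade's underside, x towards the nose, z up. A ridge to grip stands on it near the other end: x -41..-17 mm, 10 mm thick along y, 5 to 35 mm above the underside. 50 g.
- carrier2: Grey plastic slide carrier lying on the bench; may be absent (None). Blade 90 x 32 x 5 mm holding a glass slide; the last 10 mm of its nose (+x end) is 22 mm wide. Origin: centre of the blade's underside, x towards the nose, z up. A ridge to grip stands on it near the other end: x -41..-17 mm, 10 mm thick along y, 5 to 35 mm above the underside. 50 g.
- oil_bottle: Bystander, not part of the job: small amber dropper bottle, 28 mm across, 60 mm tall; origin at its underside.
- jar: Bystander, not part of the job: clear specimen jar with a screw cap, 54 mm across, 60 mm tall; origin at its underside.
- dish: Bystander, not part of the job: low clear culture dish, 60 mm across, 14 mm tall; origin at its underside.
- slide_box: Bystander, not part of the job: closed white slide box, 100 x 80 x 35 mm; origin at its underside.
- pipette: Bystander, not part of the job: white transfer pipette lying on the bench, 145 mm long, 12 mm at the bulb; origin at its underside.
- beaker: Bystander, not part of the job: glass beaker, 60 mm across, 70 mm tall; origin at its underside.
Not all that is in view belongs to the job. Leave any turquoise look-alike of the pin alone.

How it is judged:
By the outcome, as a careful person would: the job done as asked, in the order asked, and still so for the second after the job is handed in, with the robot touching nothing.
Of carrier0, carrier1, carrier2 only 2 to 3 are there at a start; the rules pass over those that are not, and their reading is None.
At some moment in a run one of carrier0, carrier1, carrier2 may be knocked a few centimetres aside while the robot is not near it.
It also fails if it takes over 210 s, if anything falls off the work surface, if the arm or the gripper's body presses on something with over 40 N, if the wrist force passes 120 N, or if a joint passes its speed limit or range.

### The arm

A 6-joint arm with a two-finger parallel gripper is mounted at the origin on the work surface. World frame = base frame: x ahead of the robot, y to its left, z up, the work surface at z = 0. Lengths are in m, angles in rad, forces in N, time in s.
With the tool pointing down it reaches from about 0.425 to 1.125 m from the base axis. Payload 14.9 kg.
Tool frame: the origin (TCP) lies at the very end of the fingers, on their centre line; the grasp point (between the pads) lies 19 mm behind it (grasp_offset is the distance from the TCP to the grasp point, in m); z points along the fingers, x is the direction in which the jaws open and shut, and the axes are right-handed (so a half turn about z gives the same grasp; the last joint's range is limited). The gripper opens to 91 mm and grips with 3 to 60 N. Pads are 32 mm wide; open, the fingers measure 118 mm over their backs; the gripper's body (76 mm by 178 mm) begins 60 mm behind the grasp point.
Start: joints at [-1.14, 0.379, 1.734, -0, 1.028, -0.033], TCP at [0.313, -0.626, 0.214] pointing down, gripper open.
Joint ranges: [-2.77, 2.77], [-0.74, 2.19], [0, 2.66], [-1.06, 4.2], [0.31, 2.87], [-3.08, 3.08]. Speed limits (rad/s): [1.89, 1.89, 2.39, 3.14, 3.14, 3.14].

### API

Orientations are given as a unit quaternion [w, x, y, z].
In Python, from station import * gives the robot as it stands.
- The arm moves only by the shell command python3 -m crank 'ROWS'. ROWS is JSON, one flat list of numbers, 5 for each row, row after row: the closure, from 0 (fully open) to 1 (shut), then the shift along the tool's x, y, z in mm, then the turn about the tool's z in rad. A call has 1 to 20 rows; each row is the pose to reach, as a shift and turn from the pose commanded when the call began, along the tool's axes at that moment; what a row does not reach only later rows make up. A row lasts 1/8 s, in which the tool goes at most 62.5 mm and 10.7 degrees, less where a joint would pass 70% of its speed; a pose out of reach is approached as far as the arm can. A call with a gripper value outside its range is refused whole. The fingers move at their own pace and stop on an object; the grip force is fixed at half the most. Time passes only in rows, so rows that repeat a pose let the fingers close. It gives the time, the measured TCP pose, the force and the opening at its end, in the units of the state.
- get_obs(): the state, without advancing time (a new reading comes with each control period).
- snapshot(name): name is "side" or "top"; returns a dict with "frame" (480x640x3 uint8, red, green, blue), "fov_y" (degrees; the focal length in pixels is half the picture's height over the tangent of half this angle, whatever the lens; pixels are square), "cx", "cy" (the principal point, pixels), "R" (3x3) and "t" (3): a world point X has camera coordinates R X + t. Camera axes: x right, y down, z forward; pixel columns grow to the right and rows downward; lengths in m; the calibration is good to about 2 mm. A picture is of the moment at which its call begins. There is no depth.
- finish_job(): hands the job in, once; it reports no verdict.
The state is a dict: "clock": time; "q": joint angles; "dq": joint speeds; "tau": joint torques, N m; "position": TCP position; "ee_rot": TCP orientation; "force": force on the tool from outside, world axes, zero at the start; "moment": the same for the moment, N m; "opening": finger opening in m.
Only numpy, scipy, OpenCV 4.12 (cv2) and the standard library are available. Lean on these libraries where they do the work, as an engineer would, in place of code of your own. Each camera call takes 0.05 s, during which the arm holds its last target.

## Working session

There is one attempt and no reset: what is moved stays moved. The work goes in short steps, Python scripts to look and compute and a shell command to move; the robot and the scene stay as the last step left them, time stands still between calls to the robot, and variables do not carry over. Pictures are saved under pics/ and viewed, and the job is handed in when it is done.

```bash
ls; mkdir -p pics; python3 - <<'E'
from station import *
import cv2
o=get_obs(); print(o)
for n in ("side","top"):
    s=snapshot(n); cv2.imwrite(f"pics/{n}0.png",s["frame"][:,:,::-1]); print(n,s["fov_y"],s["cx"],s["cy"],s["R"],s["t"])
E
```

```text
pics
{'clock': 0.0, 'q': array([-1.14030999e+00,  3.79453355e-01,  1.73473771e+00, -7.78694261e-06,
        1.02850164e+00, -3.33217870e-02]), 'dq': array([-0.00078462, -0.00021578,  0.00019515,  0.00056798, -0.00122592,
       -0.00085747]), 'tau': array([-6.94482806e-04, -7.63723683e+01, -4.34373128e+01,  6.49873121e-02,
        4.22725326e-02, -4.68600638e-05]), 'position': array([ 0.3129724 , -0.62571648,  0.21327827]), 'ee_rot': array([-3.01780473e-04,  8.50693927e-01, -5.25661050e-01, -4.59857435e-04]), 'force': array([-0.24432267, -0.10441964,  0.20470753]), 'moment': array([-0.0217464 , -0.01445301,  0.00523642]), 'opening': 0.0910410426987709}
side 53.26273255742005 318.3143840353538 234.45776628179445 [[-0.97565246 -0.21899281 -0.012018  ]
 [-0.13779046  0.65466982 -0.74325044]
 [ 0.17063432 -0.72349815 -0.66890534]] [0.56293555 0.10400154 0.94079297]
top 45.51974435365262 317.6262920546206 236.2047034642651 [[ 0.02164035 -0.9997158  -0.01000079]
 [-0.99787614 -0.02098362 -0.06166768]
 [ 0.0614403   0.01131406 -0.99804663]] [0.05412242 0.53566418 1.52519476]
```

View pics/side0.png

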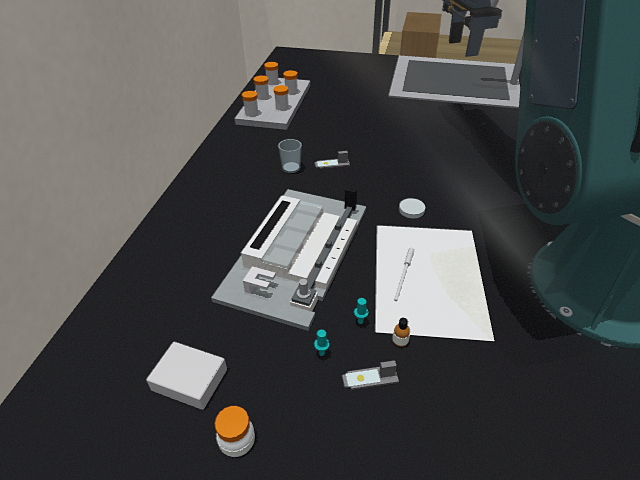

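View pics/top0.png

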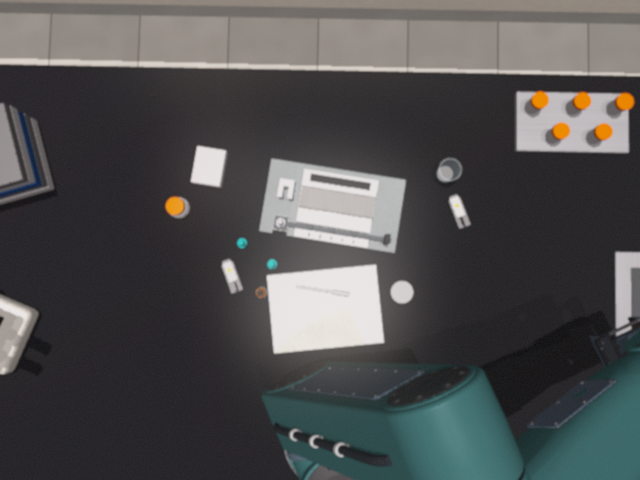

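```bash
cat > h.py <<'E'
from station import *
import numpy as np, cv2
from scipy.optimize import least_squares
def K(s):
    f=240/np.tan(np.radians(s["fov_y"]/2)); return f
def proj(s,X):
    X=np.atleast_2d(X); c=X@np.array(s["R"]).T+np.array(s["t"]); f=K(s)
    return np.c_[f*c[:,0]/c[:,2]+s["cx"], f*c[:,1]/c[:,2]+s["cy"]]
def ray(s,uv,z):
    f=K(s); R=np.array(s["R"]); C=-R.T@np.array(s["t"])
    d=R.T@np.array([(uv[0]-s["cx"])/f,(uv[1]-s["cy"])/f,1]); return C+d*(z-C[2])/d[2]
def body(p,L): # p=(x,y,yaw)
    L=np.atleast_2d(L); c,n=np.cos(p[2]),np.sin(p[2])
    return np.c_[p[0]+c*L[:,0]-n*L[:,1], p[1]+n*L[:,0]+c*L[:,1], L[:,2]]
def crop(s,u0,v0,w,h,k,name,draw=()):
    im=cv2.resize(s["frame"][v0:v0+h,u0:u0+w,::-1],None,fx=k,fy=k,interpolation=cv2.INTER_CUBIC)
    for poly in draw:
        q=np.round(((proj(s,poly)-[u0,v0]+.5)*k-.5)).astype(int); cv2.polylines(im,[q.reshape(-1,1,2)],False,(0,0,255),1)
    cv2.imwrite(f"pics/{name}.png",im)
E
python3 - <<'E'
from h import *
a=snapshot("side"); b=snapshot("top")
crop(a,210,185,160,145,5,"s1"); crop(b,255,150,160,110,5,"t1")
E
```

```text
(no output)
```

View pics/s1.png

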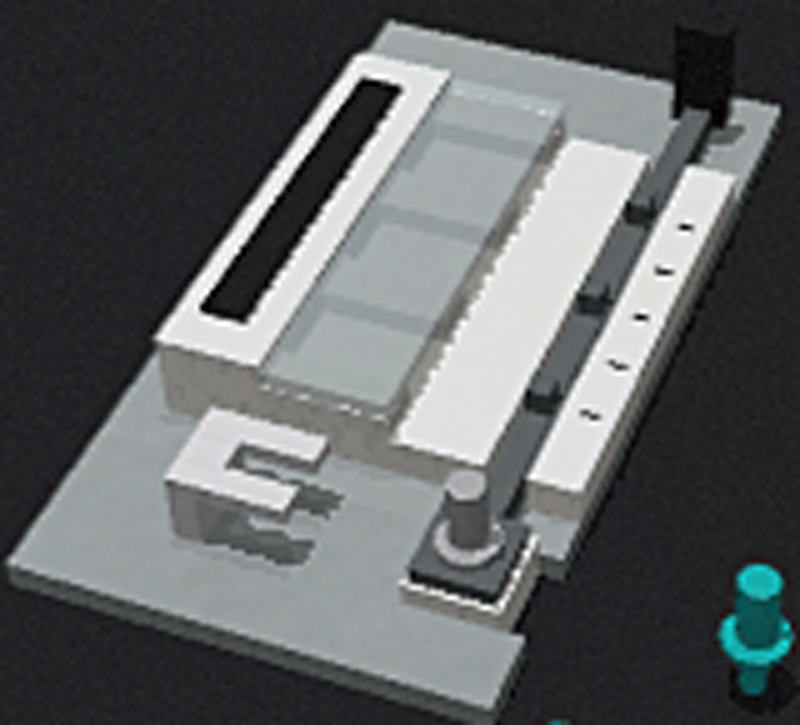

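View pics/t1.png

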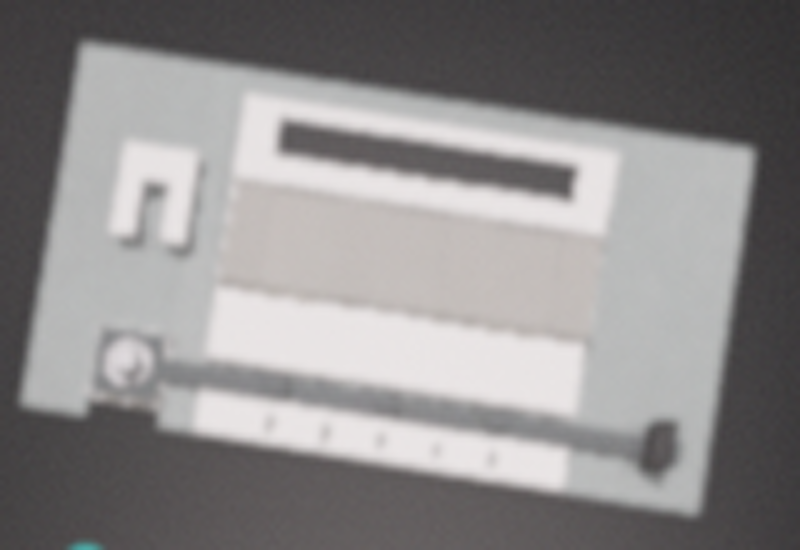

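```bash
python3 - <<'E'
from h import *
a=snapshot("side"); b=snapshot("top")
S=[((100,-175,12),(390,20)),((-100,-175,12),(780,107)),((100,195,12),(10,562)),((-100,195,12),(497,708)),((-100,100,30),(583,497)),((-100,-100,30),(738,175)),((-78,100,30),(530,483)),((46,160,45),(165,480)),((-4,160,45),(285,513)),((46,120,45),(210,408)),((-4,120,45),(327,443))]
T=[((100,195,12),(82,40)),((100,-175,12),(755,147)),((-100,-175,12),(700,515)),((-100,195,12),(20,405)),((-100,100,30),(195,430)),((-100,-100,30),(567,490)),((46,160,45),(125,140)),((46,120,45),(200,150)),((-4,160,45),(108,235)),((-4,120,45),(187,247))]
def prep(L,o): return np.array([l for l,_ in L])/1000.,np.array([(p[0]/5+o[0]-.4,p[1]/5+o[1]-.4) for _,p in L])
LS,PS=prep(S,(210,185)); LT,PT=prep(T,(255,150))
rs=lambda p:(proj(a,body(p,LS))-PS).ravel(); rt=lambda p:(proj(b,body(p,LT))-PT).ravel()
for n,f in (("side",rs),("top",rt),("both",lambda p:np.r_[rs(p),rt(p)])):
    r=least_squares(f,[.8,0,-.1],loss="soft_l1"); print(n,r.x.round(4)); print(f(r.x).reshape(-1,2).round(1).tolist())
    p=r.x
def box(x0,x1,y0,y1,z): return body(p,np.array([(x0,y0,z),(x1,y0,z),(x1,y1,z),(x0,y1,z),(x0,y0,z)])/1000.)
D=[box(-100,100,-175,195,12),box(-100,-78,-100,100,30),box(-60,-20,-100,100,30),box(-4,46,120,160,45),box(-83,-57,-151,-139,75),box(-4,27,133,147,45)]
th=np.linspace(0,6.28,30); D.append(body(p,np.c_[-.07+.008*np.cos(th),.14+.008*np.sin(th),0*th+.065]))
for y in (-60,0,60):D.append(box(-74,-64,y-6,y+6,41))
crop(a,210,185,160,145,5,"s2",D); crop(b,255,150,160,110,5,"t2",D)
E
```

```text
side [ 0.6174  0.0172 -0.1374]
[[-0.1, 0.4], [0.4, 0.1], [-0.4, 0.8], [-0.7, 0.6], [-0.0, -0.8], [-0.3, 0.2], [-0.2, -0.9], [0.1, -0.1], [0.1, 0.1], [0.6, 0.0], [0.6, -0.6]]
top [ 0.6192  0.0173 -0.1369]
[[0.2, 0.8], [-0.1, 0.4], [-0.1, -0.5], [0.6, -0.0], [-0.1, 0.0], [-0.5, -0.2], [0.1, 0.2], [-0.0, 0.5], [0.5, -0.4], [-0.5, -0.5]]
both [ 0.618   0.0172 -0.1369]
[[-0.4, 0.4], [0.1, 0.1], [-0.7, 0.8], [-1.0, 0.5], [-0.3, -0.9], [-0.6, 0.1], [-0.5, -0.9], [-0.1, -0.1], [-0.1, 0.0], [0.3, -0.0], [0.3, -0.7], [0.2, 1.2], [-0.1, 0.8], [-0.1, -0.1], [0.6, 0.4], [-0.1, 0.5], [-0.5, 0.2], [0.2, 0.6], [-0.0, 0.9], [0.5, -0.0], [-0.4, -0.1]]
```

View pics/s2.png

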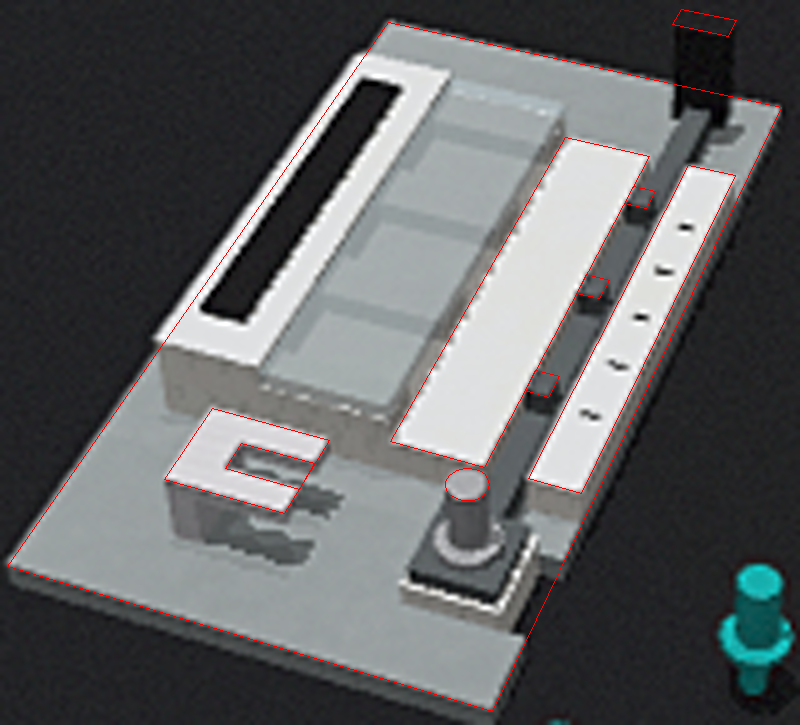

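View pics/t2.png

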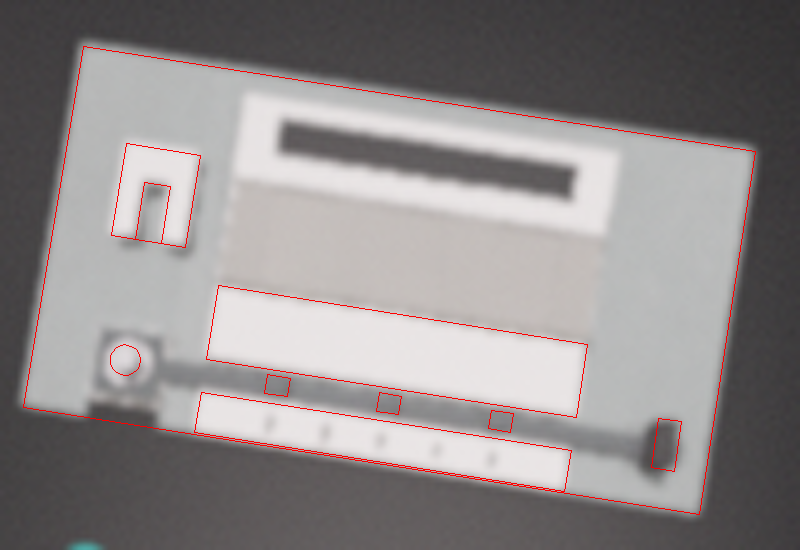

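```bash
python3 - <<'E'
from h import *
a=snapshot("side"); b=snapshot("top")
x=[]
for s,u,v,n in ((a,300,140,"c0s"),(b,430,180,"c0t"),(a,330,350,"c1s"),(b,200,245,"c1t")):
    crop(s,u,v,80,60,5,n); x.append(cv2.imread(f"pics/{n}.png"))
cv2.imwrite("pics/cc.png",np.vstack([np.hstack(x[:2]),np.hstack(x[2:])]))
E
```

```text
(no output)
```

View pics/cc.png

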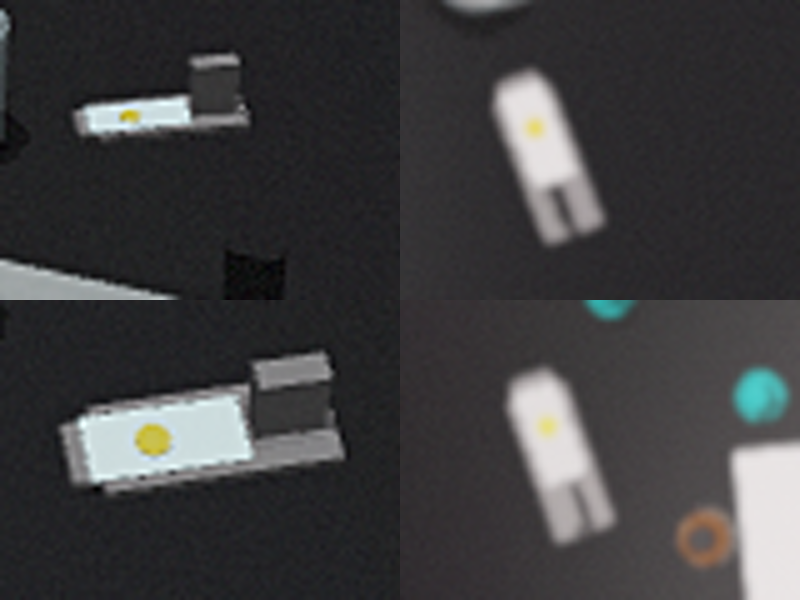

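```bash
cat >> h.py <<'E'
from scipy.spatial.transform import Rotation as Ro
DOCK=np.array([.618,.0172,-.1369])
def delta(xyz,jaw,show=True):
    o=get_obs(); q=o["ee_rot"]; R=Ro.from_quat([q[1],q[2],q[3],q[0]]).as_matrix()
    phi=np.arctan2(R[1,0],R[0,0]); d=R.T@(np.array(xyz)-o["position"])*1000
    turn=-((jaw-phi+np.pi/2)%np.pi-np.pi/2)
    print("t%.2f"%o["clock"],"TCP",o["position"].round(4),"jaw %.3f"%phi,"tilt",R[:,2].round(3),"q",o["q"].round(2),"op %.4f"%o["opening"],"F",o["force"].round(1))
    print("shift mm",d.round(1),"turn %.3f (or %.3f)"%(turn,turn-np.sign(turn)*np.pi))
def dk(x,y,z): return body(DOCK,np.array([[x,y,z]])/1000.)[0]
E
python3 - <<'E'
from h import *
delta(dk(-70,140,150),DOCK[2]); 
E
```

```text
t0.40 TCP [ 0.3131 -0.626   0.2138] jaw -1.107 tilt [-0.  0. -1.] q [-1.14  0.38  1.73  0.    1.03 -0.03] op 0.0913 F [-0.3  0.1 -1.1]
shift mm [-593.9 -581.8   63.9] turn -0.970 (or 2.171)
```

```bash
python3 -m crank '[0,-20,-20,0,-0.05, 0,-60,-60,0,-0.15, 0,-594,-582,0,-0.97, 0,-594,-582,0,-0.97, 0,-594,-582,0,-0.97, 0,-594,-582,0,-0.97, 0,-594,-582,0,-0.97, 0,-594,-582,0,-0.97, 0,-594,-582,0,-0.97, 0,-594,-582,0,-0.97, 0,-594,-582,0,-0.97, 0,-594,-582,0,-0.97, 0,-594,-582,0,-0.97, 0,-594,-582,0,-0.97, 0,-594,-582,0,-0.97, 0,-594,-582,0,-0.97, 0,-594,-582,0,-0.97, 0,-594,-582,0,-0.97, 0,-594,-582,0,-0.97, 0,-594,-582,0,-0.97]'
python3 - <<'E'
from h import *
delta(dk(-70,140,100),DOCK[2])
a=snapshot("side"); b=snapshot("top")
cv2.imwrite("pics/s3.png",a["frame"][:,:,::-1]);cv2.imwrite("pics/t3.png",b["frame"][:,:,::-1])
E
```

```text
clock: 2.9
position: [0.568, 0.1653, 0.214]
ee_rot: [-0.0, 0.998, -0.069, 0.0]
force: [-1.5, 0.1, 0.6]
opening: 0.0912
t2.90 TCP [0.568  0.1653 0.214 ] jaw -0.137 tilt [ 0.  0. -1.] q [0.24 0.21 1.96 0.   0.97 0.38] op 0.0912 F [-1.5  0.1  0.6]
shift mm [-2.00e-01 -1.00e-01  1.14e+02] turn -0.000 (or 3.141)
```

View pics/s3.png

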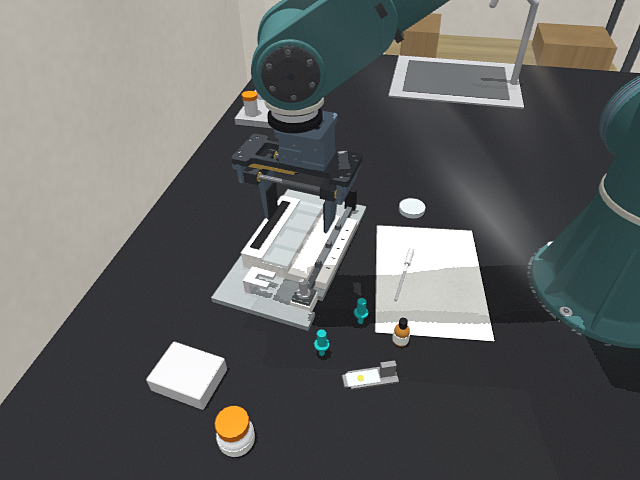

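View pics/t3.png

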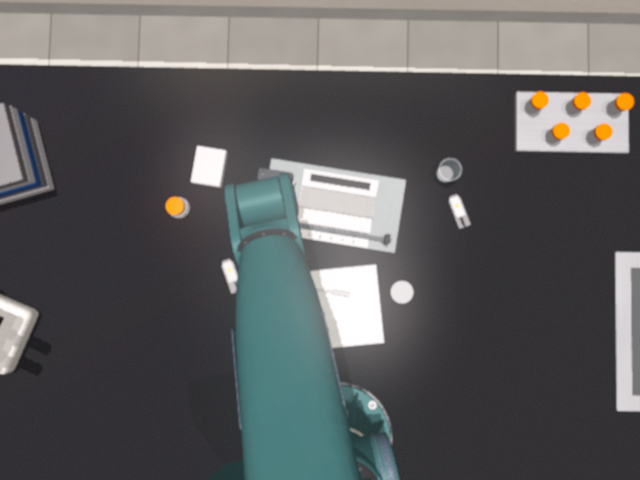

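```bash
python3 - <<'E'
from h import *
a=snapshot("side")
for uv in ((361,318),(321,350)):
    w=ray(a,uv,.01); d=w[:2]-DOCK[:2]; c,s=np.cos(DOCK[2]),np.sin(DOCK[2]); print(w.round(3),(c*d[0]+s*d[1]).round(3),(-s*d[0]+c*d[1]).round(3))
crop(a,280,260,90,70,8,"pinz")
E
```

```text
[0.455 0.183 0.01 ] -0.184 0.142
[0.512 0.266 0.01 ] -0.139 0.232
```

View pics/pinz.png

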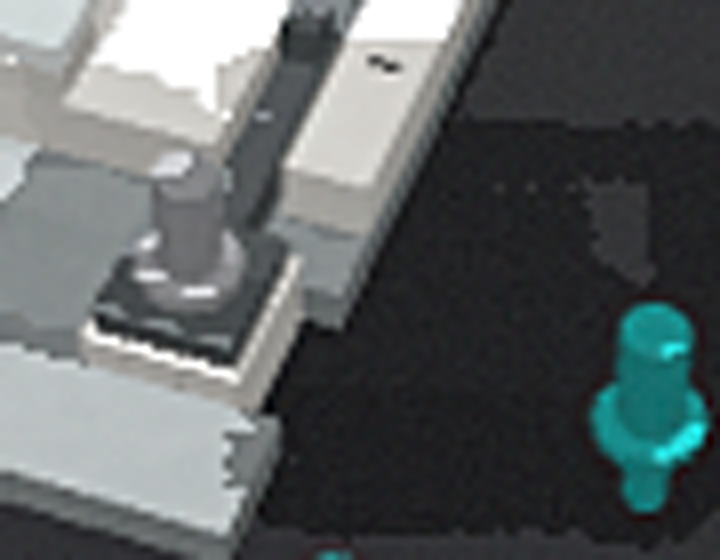

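Pin candidates: steel at (304,288) on the gate's lug, turquoise at (361,310) and (321,343). The grey steel one in the lug fits the description, and the crop confirms it. Going down on it.

```bash
python3 -m crank '[0.5,0,0,20,0, 0.5,0,0,60,0, 0.5,0,0,100,0, 0.5,0,0,125,0, 0.5,0,0,145,0, 0.5,0,0,160,0, 0.5,0,0,170,0, 0.5,0,0,174,0, 0.5,0,0,174,0]'
python3 - <<'E'
from h import *
delta(dk(-70,140,39),DOCK[2])
a=snapshot("side"); crop(a,250,220,110,90,7,"pin2")
E
```

```text
clock: 4.18
position: [0.5681, 0.1656, 0.0402]
ee_rot: [-0.0, 0.998, -0.068, 0.0]
force: [0.1, -0.5, 0.3]
opening: 0.0455
t4.17 TCP [0.5681 0.1656 0.0402] jaw -0.137 tilt [ 0.  0. -1.] q [0.24 0.47 2.   0.   0.67 0.38] op 0.0455 F [ 0.1 -0.5  0.3]
shift mm [-0.4  0.2  1.2] turn -0.000 (or 3.142)
```

View pics/pin2.png

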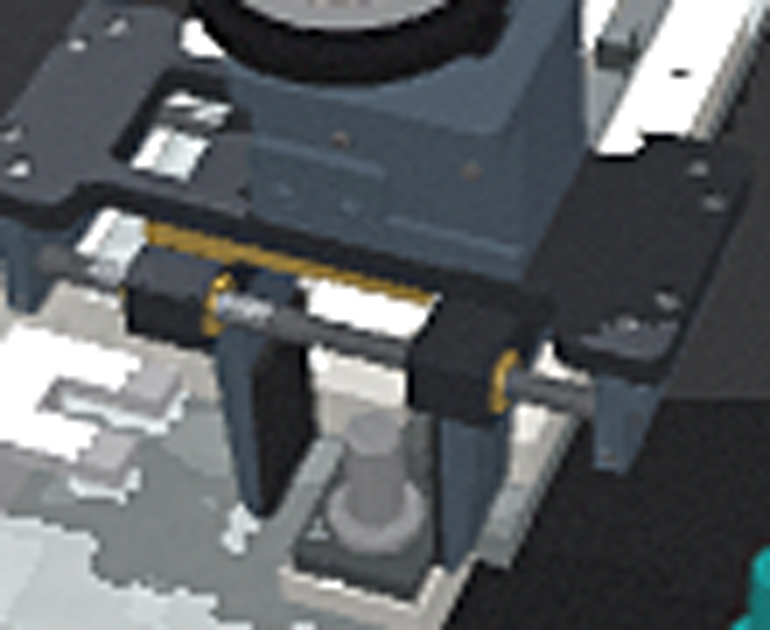

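The head is centred between the pads. Closing.

```bash
python3 -m crank '[0.7,0,0,0,0, 0.8,0,0,0,0, 0.9,0,0,0,0, 1,0,0,0,0, 1,0,0,0,0, 1,0,0,0,0, 1,0,0,0,0]'
python3 -m crank '[1,0,0,-3,0, 1,0,0,-8,0, 1,0,0,-15,0, 1,0,0,-23,0, 1,0,0,-30,0, 1,0,0,-30,0, 1,0,0,-30,0]'
python3 - <<'E'
from h import *
delta(dk(-70,140,71),DOCK[2])
a=snapshot("side"); crop(a,250,220,110,90,7,"pin3")
E
```

```text
clock: 5.1
position: [0.5681, 0.1656, 0.0401]
ee_rot: [-0.0, 0.998, -0.068, 0.0]
force: [-0.9, 0.3, 3.8]
opening: 0.015
clock: 5.98
position: [0.5678, 0.1655, 0.0699]
ee_rot: [0.0, 0.998, -0.068, -0.0]
force: [0.0, -0.4, -1.3]
opening: 0.0154
t5.97 TCP [0.5678 0.1655 0.0699] jaw -0.137 tilt [-0. -0. -1.] q [ 0.24  0.42  2.   -0.    0.72  0.38] op 0.0154 F [ 0.  -0.4 -1.3]
shift mm [-0.1  0.1 -1.1] turn -0.000 (or 3.142)
```

View pics/pin3.png

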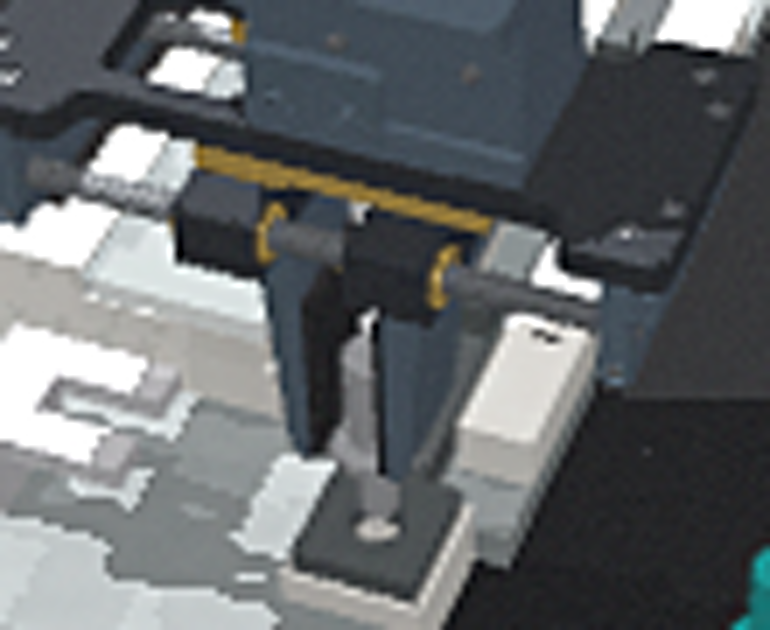

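```bash
python3 -m crank '[1,0,0,-3,0, 1,5,0,-3,0, 1,14,0,-3,0, 1,26,0,-3,0, 1,38,0,-3,0, 1,48,0,-3,0, 1,54,0,-3,0, 1,56,0,-3,0, 1,56,0,-3,0, 1,56,0,-3,0]'
python3 - <<'E'
from h import *
delta(dk(-14,140,73),DOCK[2])
a=snapshot("side"); crop(a,230,210,110,100,7,"pin4")
E
```

```text
clock: 7.28
position: [0.6231, 0.1579, 0.0729]
ee_rot: [0.0, 0.998, -0.068, -0.0]
force: [-0.5, 0.8, -0.1]
opening: 0.0151
t7.28 TCP [0.6231 0.1579 0.0729] jaw -0.137 tilt [-0. -0. -1.] q [ 0.21  0.48  1.9  -0.    0.76  0.35] op 0.0151 F [-0.5  0.8 -0.1]
shift mm [ 0.1  0.1 -0.1] turn 0.000 (or -3.142)
```

View pics/pin4.png

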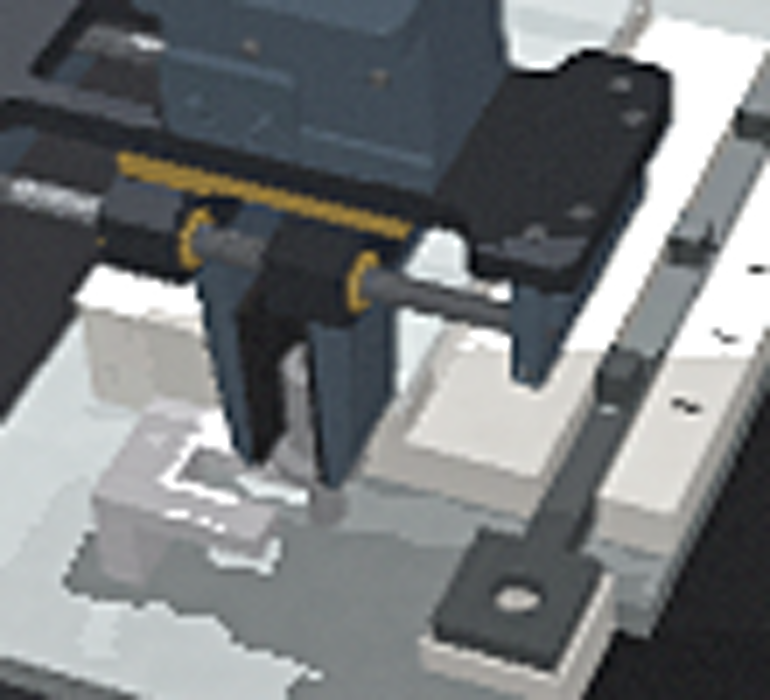

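```bash
python3 -m crank '[1,4,0,0,0, 1,10,0,0,0, 1,17,0,0,0, 1,24,0,0,0, 1,30,0,0,0, 1,34,0,0,0, 1,34,0,0,0, 1,34,0,0,0]'
python3 -m crank '[1,0,0,3,0, 1,0,0,7,0, 1,0,0,11,0, 1,0,0,14,0, 1,0,0,16,0, 1,0,0,17,0, 1,0,0,17,0]'
python3 - <<'E'
from h import *
delta(dk(20,140,55),DOCK[2])
a=snapshot("side"); crop(a,220,190,110,100,7,"pin5")
E
```

```text
clock: 8.32
position: [0.6569, 0.1532, 0.0729]
ee_rot: [0.0, 0.998, -0.068, -0.0]
force: [-0.5, 0.3, -1.1]
opening: 0.0151
clock: 9.2
position: [0.6571, 0.1532, 0.0559]
ee_rot: [-0.0, 0.998, -0.068, -0.0]
force: [0.9, 0.1, -0.3]
opening: 0.015
t9.20 TCP [0.6571 0.1532 0.0559] jaw -0.137 tilt [-0.  0. -1.] q [0.19 0.55 1.83 0.   0.77 0.33] op 0.0150 F [ 0.9  0.1 -0.3]
shift mm [-0.2  0.1  0.9] turn -0.000 (or 3.141)
```

View pics/pin5.png

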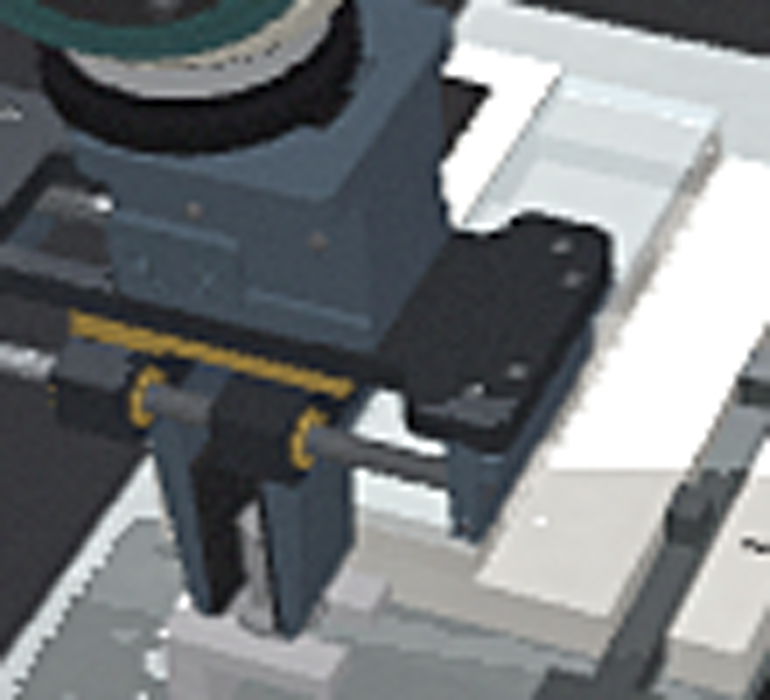

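```bash
python3 -m crank '[1,0,0,0.5,0, 1,0,0,1,0, 1,0,0,1,0]'
python3 -m crank '[0.82,0,0,0,0, 0.78,0,0,0,0, 0.7,0,0,0,0, 0.6,0,0,0,0, 0.5,0,0,0,0, 0.5,0,0,0,0, 0.5,0,0,-10,0, 0.5,0,0,-30,0, 0.5,0,0,-60,0, 0.5,0,0,-100,0, 0.5,0,0,-100,0, 0.5,0,0,-100,0]'
python3 - <<'E'
from h import *
delta(dk(-70,-145,160),DOCK[2]+np.pi/2)
a=snapshot("side"); crop(a,220,190,110,100,7,"pin6")
E
```

```text
clock: 9.62
position: [0.6572, 0.1533, 0.0551]
ee_rot: [-0.0, 0.998, -0.068, 0.0]
force: [-0.4, 0.5, 2.3]
opening: 0.015
clock: 11.12
position: [0.6571, 0.1532, 0.1556]
ee_rot: [-0.0, 0.998, -0.068, 0.0]
force: [0.1, -1.0, 0.3]
opening: 0.0458
t11.12 TCP [0.6571 0.1532 0.1556] jaw -0.137 tilt [ 0.001  0.    -1.   ] q [ 0.19  0.41  1.81 -0.    0.92  0.33] op 0.0458 F [ 0.1 -1.   0.3]
shift mm [-90.1 285.1  -4.5] turn 1.571 (or -1.571)
```

View pics/pin6.png

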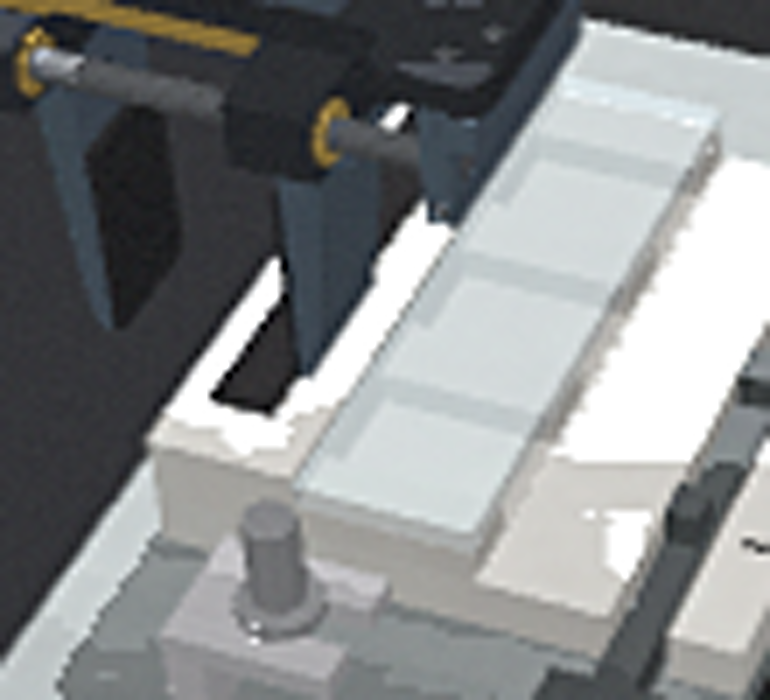

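```bash
python3 -m crank '[0.5,-5,15,0,0.15, 0.5,-20,60,0,0.3, 0.5,-90,285,0,1.571, 0.5,-90,285,0,1.571, 0.5,-90,285,0,1.571, 0.5,-90,285,0,1.571, 0.5,-90,285,0,1.571, 0.5,-90,285,0,1.571, 0.5,-90,285,0,1.571, 0.5,-90,285,0,1.571, 0.5,-90,285,0,1.571, 0.5,-90,285,0,1.571, 0.5,-90,285,0,1.571]'
python3 - <<'E'
from h import *
delta(dk(-70,-145,46),DOCK[2]+np.pi/2)
E
```

```text
clock: 12.8
position: [0.529, -0.1167, 0.1549]
ee_rot: [-0.0, -0.657, 0.754, 0.0]
force: [-0.1, 0.6, -0.3]
opening: 0.0458
t12.80 TCP [ 0.529  -0.1167  0.1549] jaw -1.707 tilt [-0.  0. -1.] q [-0.26  0.22  2.08  0.    0.84  1.45] op 0.0458 F [-0.1  0.6 -0.3]
shift mm [2.000e-01 1.000e-01 1.089e+02] turn 0.001 (or -3.141)
```

```bash
python3 -m crank '[0.5,0,0,20,0, 0.5,0,0,50,0, 0.5,0,0,75,0, 0.5,0,0,92,0, 0.5,0,0,104,0, 0.5,0,0,109,0, 0.5,0,0,109,0]'
python3 - <<'E'
from h import *
delta(dk(-70,-145,46),DOCK[2]+np.pi/2)
a=snapshot("side"); crop(a,300,140,110,90,7,"tab1")
E
```

```text
clock: 13.68
position: [0.5292, -0.1168, 0.0461]
ee_rot: [0.0, -0.657, 0.754, -0.0]
force: [-0.4, -0.9, -0.4]
opening: 0.0458
t13.68 TCP [ 0.5292 -0.1168  0.0461] jaw -1.708 tilt [ 0. -0. -1.] q [-0.26  0.4   2.1   0.    0.64  1.45] op 0.0458 F [-0.4 -0.9 -0.4]
shift mm [0.1 0.3 0.1] turn -0.000 (or 3.141)
```

View pics/tab1.png

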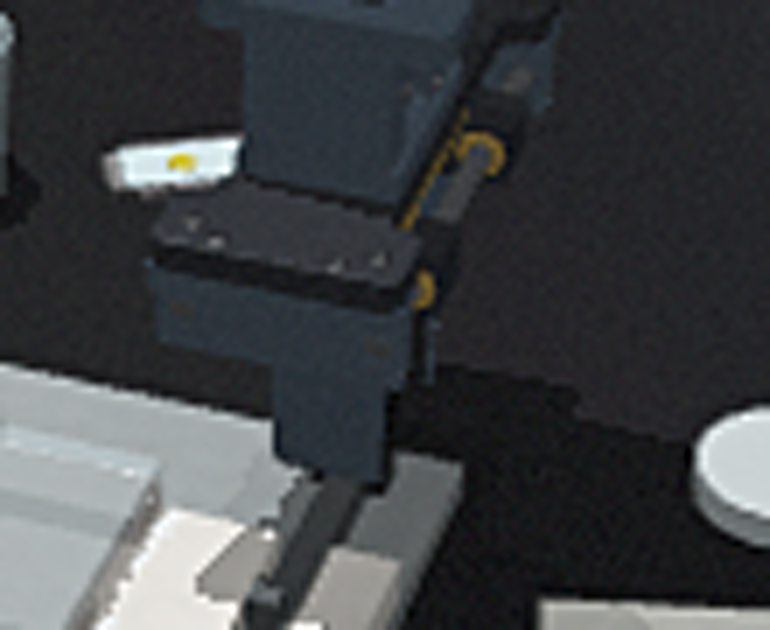

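```bash
python3 -m crank '[0.7,0,0,0,0, 0.8,0,0,0,0, 0.9,0,0,0,0, 1,0,0,0,0, 1,0,0,0,0, 1,0,0,0,0, 1,0,0,0,0]'
python3 -m crank '[1,-3,0,0,0, 1,-8,0,0,0, 1,-14,0,0,0, 1,-20,0,0,0, 1,-25,0,0,0, 1,-28,0,0,0, 1,-30,0,0,0, 1,-30,0,0,0, 1,-30,0,0,0]'
python3 - <<'E'
from h import *
delta(dk(-70,-115,46),DOCK[2]+np.pi/2)
E
```

```text
clock: 14.6
position: [0.5291, -0.1169, 0.046]
ee_rot: [0.0, -0.657, 0.754, -0.0]
force: [-1.2, -2.0, 4.9]
opening: 0.0118
clock: 15.72
position: [0.5333, -0.0868, 0.046]
ee_rot: [0.0, -0.657, 0.754, -0.0]
force: [-0.6, 1.2, 4.7]
opening: 0.0114
t15.72 TCP [ 0.5333 -0.0868  0.046 ] jaw -1.708 tilt [ 0.  0. -1.] q [-0.2   0.4   2.11  0.    0.64  1.5 ] op 0.0114 F [-0.6  1.2  4.7]
shift mm [0.4 0.3 0. ] turn -0.000 (or 3.141)
```

Gate moved. Release, go up, and check it.

```bash
python3 -m crank '[0.8,0,0,0,0, 0.6,0,0,0,0, 0.5,0,0,0,0, 0.5,0,0,0,0, 0.5,0,0,-20,0, 0.5,0,0,-70,0, 0.5,0,0,-130,0, 0.5,0,20,-160,0, 0.5,0,80,-160,0, 0.5,0,140,-160,0, 0.5,0,140,-160,0, 0.5,0,140,-160,0]'
python3 - <<'E'
from h import *
get_obs()
a=snapshot("side"); b=snapshot("top"); p=DOCK
cv2.imwrite("pics/s7.png",a["frame"][:,:,::-1])
def box(x0,x1,y0,y1,z): return body(p,np.array([(x0,y0,z),(x1,y0,z),(x1,y1,z),(x0,y1,z),(x0,y0,z)])/1000.)
D=[box(-83,-57,-121,-109,75)]+[box(-74,-64,y-6,y+6,41) for y in (-30,30,90)]
crop(a,210,185,160,145,5,"s8",D)
E
```

```text
clock: 17.23
position: [0.3953, -0.0681, 0.2072]
ee_rot: [0.001, -0.657, 0.754, -0.001]
force: [0.7, -0.1, 0.2]
opening: 0.0458
```

View pics/s8.png

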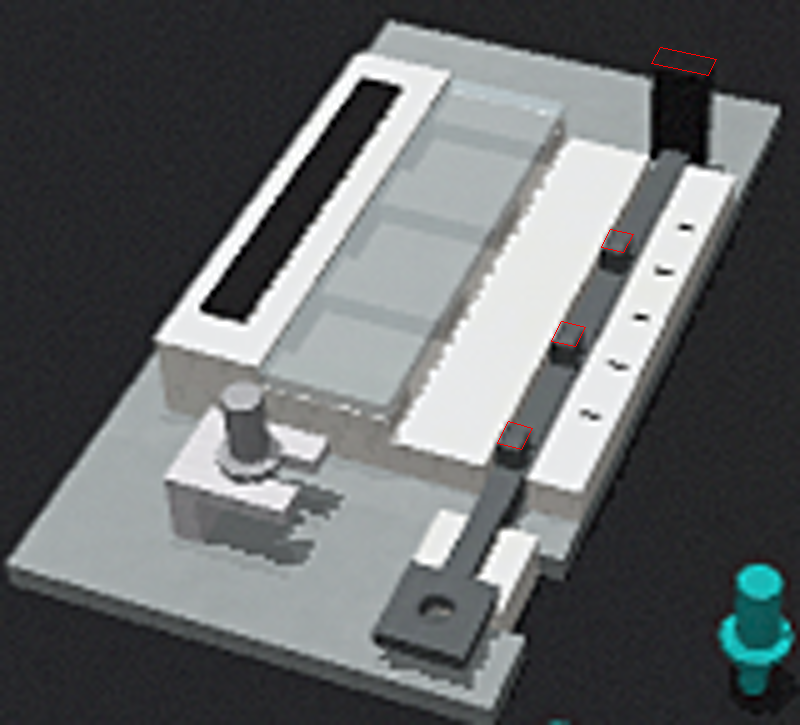

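View pics/s7.png

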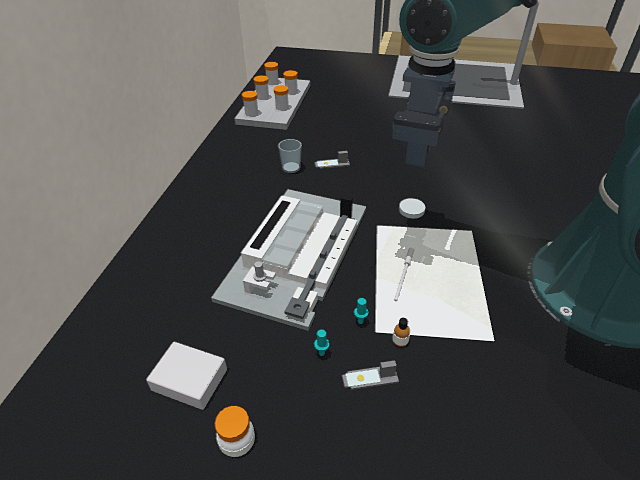

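```bash
cat >> h.py <<'E'
def bx(p,x0,x1,y0,y1,z): return body(p,np.array([(x0,y0,z),(x1,y0,z),(x1,y1,z),(x0,y1,z),(x0,y0,z)])/1000.)
def carwire(p,z=0): return [body(p,np.array([(-45,-16,z+5),(35,-16,z+5),(35,-11,z+5),(45,-11,z+5),(45,11,z+5),(35,11,z+5),(35,16,z+5),(-45,16,z+5),(-45,-16,z+5)])/1000.),bx(p,-41,-17,-5,5,z+35),bx(p,-41,-17,-5,5,z+5)]
def fitcar(obs,p0):
    def f(p): return np.concatenate([((proj(s,body(p,np.array([l for l,_ in L])/1000.))-(np.array([q for _,q in L])/k+np.array(o)-.4))).ravel() for s,L,o,k in obs])
    r=least_squares(f,p0,loss="soft_l1"); print(r.x.round(4),f(r.x).reshape(-1,2).round(1).tolist()); return r.x
E
python3 - <<'E'
from h import *
a=snapshot("side"); b=snapshot("top")
A=[(a,[((-41,5,35),(192,74)),((-17,5,35),(0,0))][:1]+[((-45,16,5),(248,122)),((45,11,5),(83,133)),((45,-11,5),(75,110))],(300,140),5),
   (b,[((-45,16,5),(150,243)),((-45,-16,5),(205,222)),((45,-11,5),(137,70)),((45,11,5),(105,78))],(430,180),5)]
A[0][1][0]=((-17,5,35),(192,74)); A[0][1].append(((-41,-5,35),(238,56)))
B=[(a,[((-17,5,35),(258,88)),((-41,-5,35),(325,53)),((-41,5,35),(332,72)),((-17,-5,35),(250,66)),((-45,16,5),(345,157)),((45,11,5),(78,183)),((45,-11,5),(65,128))],(330,350),5),
   (b,[((-45,16,5),(158,243)),((-45,-16,5),(215,222)),((45,-11,5),(155,70)),((45,11,5),(120,77))],(200,245),5)]
x=[]
for n,O,p0 in (("A",A,[.7,-.3,.35]),("B",B,[.45,.3,.35])):
    p=fitcar(O,p0); fitcar(O[:1],p0); fitcar(O[1:],p0)
    for s,_,o,_k in O:
        crop(s,o[0],o[1],80,60,5,n,carwire(p)); x.append(cv2.imread(f"pics/{n}.png"))
cv2.imwrite("pics/cc2.png",np.vstack([np.hstack(x[:2]),np.hstack(x[2:])]))
E
```

```text
[ 0.6124 -0.3175  0.354 ] [[0.2, -1.4], [0.0, 0.1], [-1.0, -0.3], [-0.5, -0.2], [-0.6, -0.6], [-0.3, 0.1], [-0.1, 0.4], [0.4, 0.3], [-0.8, 1.3]]
[ 0.6111 -0.3158  0.3498] [[0.6, -1.0], [0.4, 0.6], [-0.7, 0.1], [-0.1, 0.1], [-0.2, -0.1]]
[ 0.6138 -0.3181  0.3488] [[-0.1, -0.4], [0.0, -0.0], [0.7, -0.2], [-0.5, 0.8]]
[0.4232 0.296  0.3736] [[0.5, 0.2], [-0.2, -0.1], [0.1, 1.3], [0.5, -0.7], [-0.1, -0.1], [-1.0, -0.1], [-0.9, -0.9], [0.6, 0.2], [0.3, 0.3], [-0.6, 0.0], [-1.2, 1.4]]
[0.4229 0.2962 0.3922] [[0.6, 0.2], [-0.2, -0.4], [0.2, 1.1], [0.6, -0.7], [0.1, -0.4], [-0.6, 0.5], [-0.8, -0.2]]
[0.4245 0.2953 0.3304] [[0.0, -0.3], [-0.1, 0.3], [0.4, -0.5], [-0.4, 0.6]]
```

View pics/cc2.png

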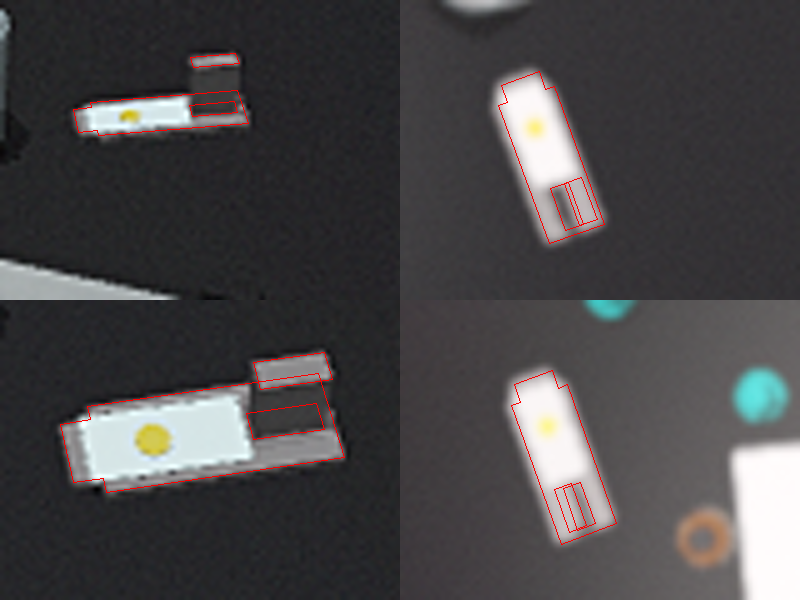

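```bash
python3 - <<'E'
from h import *
A=np.array([.6124,-.3175,.354]); r=body(A,[[-.029,0,0.1]])[0]; print(r)
delta(r,A[2]+np.pi/2)
E
```

```text
[ 0.58519819 -0.32755292  0.1       ]
t17.43 TCP [ 0.3952 -0.0681  0.2061] jaw -1.708 tilt [ 0.  0. -1.] q [-0.23 -0.11  2.32  0.    0.94  1.48] op 0.0457 F [-0.1 -0.4  0. ]
shift mm [ 231.1 -223.6  106.1] turn -0.491 (or 2.650)
```

```bash
python3 -m crank '[0.5,15,-15,0,-0.03, 0.5,50,-50,0,-0.1, 0.5,100,-97,0,-0.2, 0.5,145,-140,0,-0.3, 0.5,190,-184,0,-0.4, 0.5,220,-213,20,-0.49, 0.5,231,-224,60,-0.491, 0.5,231,-224,106,-0.491, 0.5,231,-224,106,-0.491, 0.5,231,-224,106,-0.491]'
python3 - <<'E'
from h import *
A=np.array([.6124,-.3175,.354]); r=body(A,[[-.029,0,0.011]])[0]
delta(r,A[2]+np.pi/2)
a=snapshot("side"); crop(a,280,100,110,80,7,"a1",carwire(A))
E
```

```text
clock: 18.68
position: [0.5855, -0.3277, 0.1012]
ee_rot: [-0.0, 0.821, -0.572, 0.0]
force: [0.2, -0.5, 0.4]
opening: 0.0457
t18.68 TCP [ 0.5855 -0.3277  0.1012] jaw -1.217 tilt [ 0.001 -0.    -1.   ] q [-0.54  0.48  1.83 -0.    0.83  0.67] op 0.0457 F [ 0.2 -0.5  0.4]
shift mm [-0.3  0.3 90.2] turn -0.000 (or 3.142)
```

View pics/a1.png

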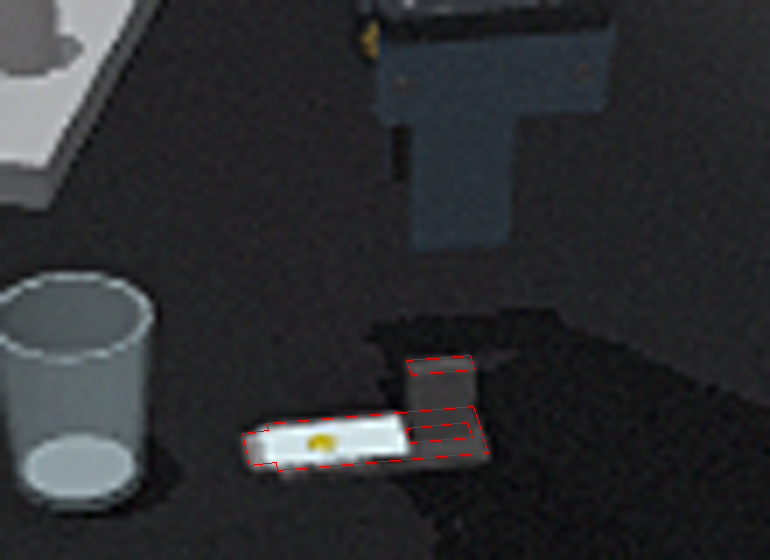

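```bash
python3 -m crank '[0.5,0,0,15,0, 0.5,0,0,40,0, 0.5,0,0,62,0, 0.5,0,0,78,0, 0.5,0,0,87,0, 0.5,0,0,90,0, 0.5,0,0,90,0, 0.7,0,0,90,0, 0.8,0,0,90,0, 0.9,0,0,90,0, 1,0,0,90,0, 1,0,0,90,0, 1,0,0,90,0, 1,0,0,90,0]'
python3 -m crank '[1,0,0,-5,0, 1,0,0,-20,0, 1,0,0,-50,0, 1,0,0,-80,0, 1,0,0,-90,0, 1,0,0,-90,0]'
python3 - <<'E'
from h import *
delta(dk(-105,-60,100),DOCK[2]+np.pi/2)
a=snapshot("side"); cv2.imwrite("pics/s9.png",a["frame"][:,:,::-1]); crop(a,280,100,110,80,7,"a2")
E
```

```text
clock: 20.48
position: [0.5848, -0.3274, 0.0101]
ee_rot: [0.0, 0.821, -0.572, 0.0]
force: [-1.0, -0.0, 4.2]
opening: 0.0101
clock: 21.22
position: [0.5849, -0.3275, 0.1005]
ee_rot: [-0.0, 0.821, -0.572, 0.001]
force: [-0.1, -0.5, -0.8]
opening: 0.01
t21.23 TCP [ 0.5849 -0.3275  0.1005] jaw -1.217 tilt [ 0.001 -0.001 -1.   ] q [-0.55  0.48  1.84  0.    0.83  0.67] op 0.0100 F [-0.1 -0.5 -0.8]
shift mm [-3.085e+02 -2.960e+01  3.000e-01] turn 0.491 (or -2.651)
```

View pics/a2.png

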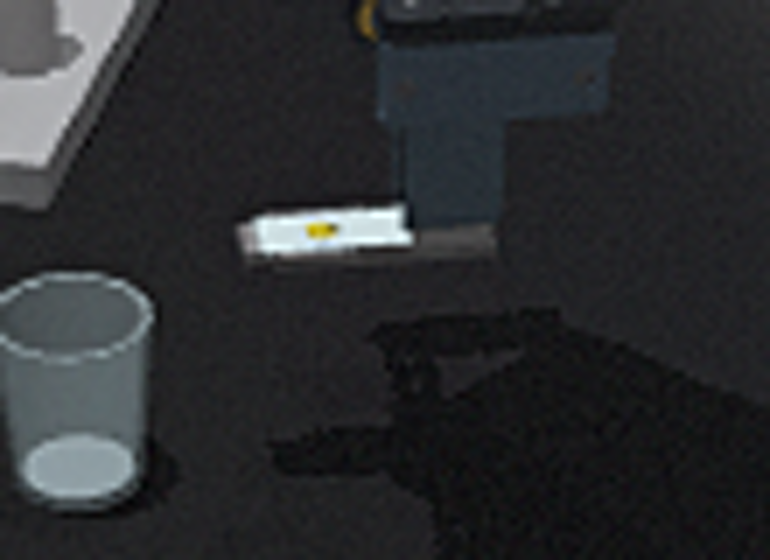

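View pics/s9.png

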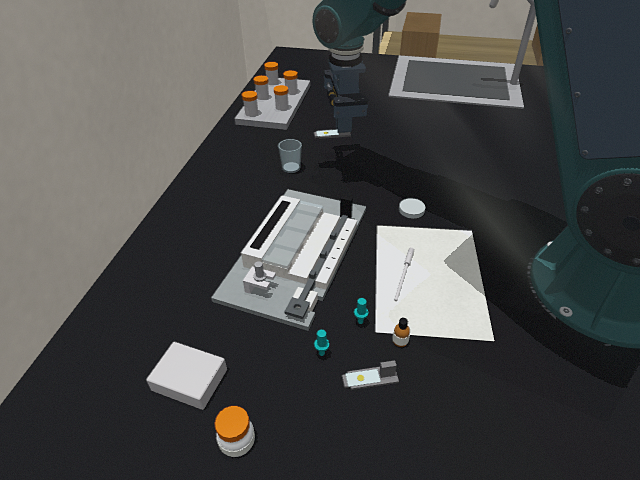

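```bash
python3 -m crank '[1,0,0,-20,0, 1,-15,0,-40,0.03, 1,-50,-5,-40,0.1, 1,-95,-10,-40,0.2, 1,-145,-15,-40,0.3, 1,-195,-20,-40,0.4, 1,-245,-25,-40,0.491, 1,-285,-28,-40,0.491, 1,-305,-30,-40,0.491, 1,-308,-30,-40,0.491, 1,-308,-30,-40,0.491, 1,-308,-30,-40,0.491]'
python3 - <<'E'
from h import *
delta(dk(-105,-60,60),DOCK[2]+np.pi/2)
a=snapshot("side"); crop(a,240,130,140,110,5,"a3"); b=snapshot("top"); crop(b,255,150,160,120,5,"a3t")
E
```

```text
clock: 22.78
position: [0.5065, -0.0289, 0.14]
ee_rot: [-0.0, -0.657, 0.754, -0.0]
force: [-0.0, 0.5, 0.2]
opening: 0.0097
t22.77 TCP [ 0.5065 -0.0289  0.14  ] jaw -1.709 tilt [ 0. -0. -1.] q [-0.1   0.19  2.15 -0.    0.8   1.61] op 0.0097 F [-0.   0.5  0.2]
shift mm [-0.9  0.9 80. ] turn -0.001 (or 3.140)
```

View pics/a3.png

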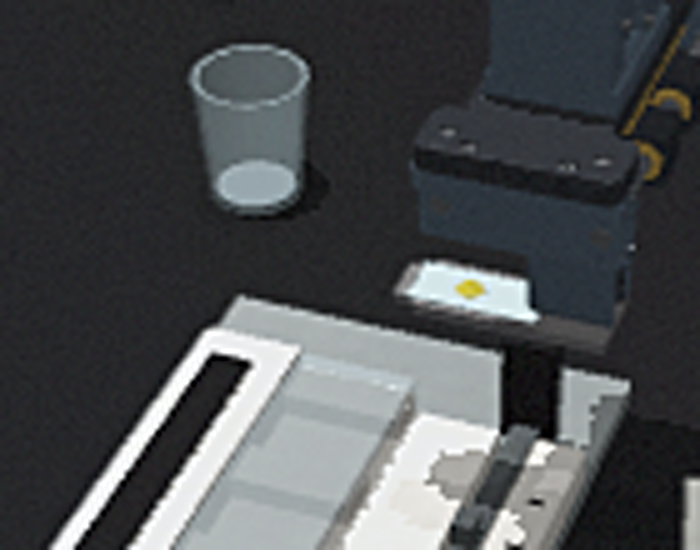

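View pics/a3t.png

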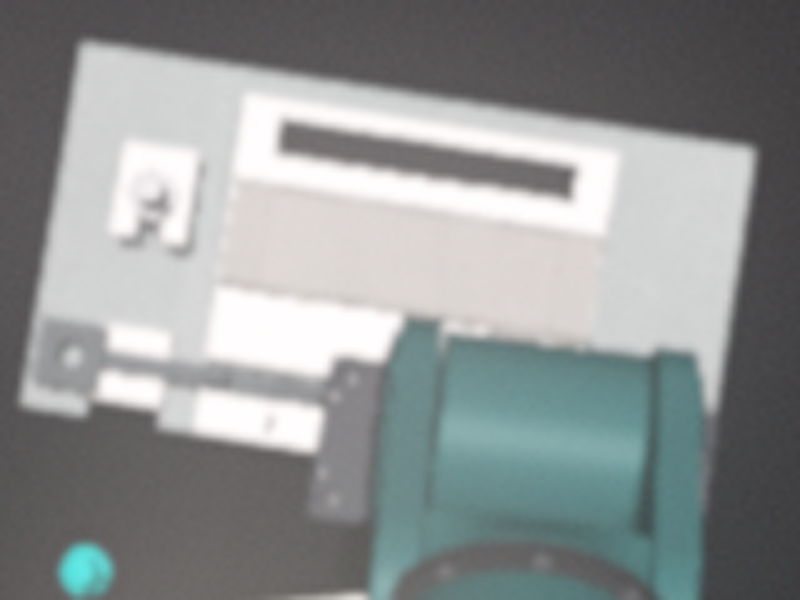

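```bash
python3 -m crank '[1,-1,1,10,0, 1,-1,1,30,0, 1,-1,1,50,0, 1,-1,1,68,0, 1,-1,1,80,0, 1,-1,1,80,0, 1,-1,1,80,0]'
python3 - <<'E'
from h import *
delta(dk(-105,-60,40.5),DOCK[2]+np.pi/2)
a=snapshot("side"); c=carwire(body(DOCK,[[-.076,-.06,0]])[0]*[1,1,0]+[0,0,DOCK[2]],50.5); crop(a,280,170,100,80,7,"a4",c); 
E
```

```text
clock: 23.75
position: [0.5057, -0.027, 0.0603]
ee_rot: [0.0, -0.657, 0.754, -0.0]
force: [0.7, -0.9, -0.5]
opening: 0.0099
t23.75 TCP [ 0.5057 -0.027   0.0603] jaw -1.708 tilt [ 0.001 -0.    -1.   ] q [-0.1   0.33  2.17  0.    0.64  1.61] op 0.0099 F [ 0.7 -0.9 -0.5]
shift mm [ 0.9 -0.3 19.8] turn -0.000 (or 3.141)
```

View pics/a4.png

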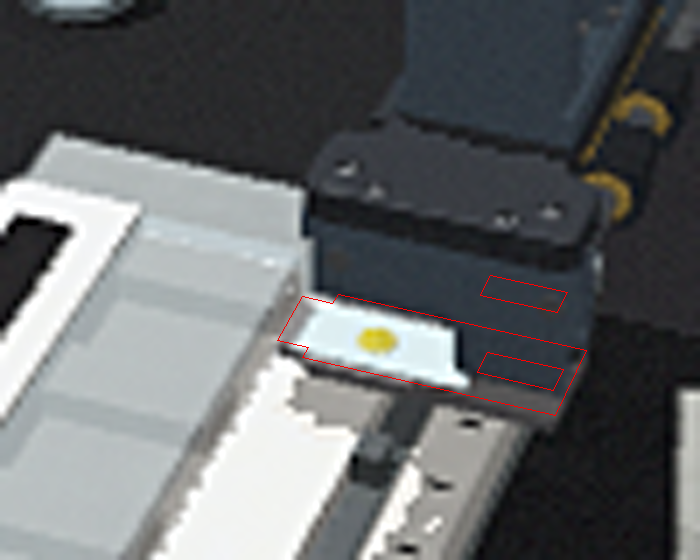

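```bash
python3 -m crank '[1,1,0,4,0, 1,1,0,9,0, 1,1,0,14,0, 1,1,0,18,0, 1,1,0,19.5,0, 1,1,0,19.5,0, 1,1,0,19.5,0]'
python3 - <<'E'
from h import *
delta(dk(-105,-60,40.5),DOCK[2]+np.pi/2)
a=snapshot("side"); c=carwire(body(DOCK,[[-.076,-.06,0]])[0]*[1,1,0]+[0,0,DOCK[2]],30.5); crop(a,280,170,100,80,7,"a5",c); crop(a,280,170,100,80,7,"a5b")
E
```

```text
clock: 24.68
position: [0.5053, -0.028, 0.0405]
ee_rot: [0.0, -0.657, 0.754, -0.0]
force: [0.3, -1.2, -0.7]
opening: 0.0097
t24.68 TCP [ 0.5053 -0.028   0.0405] jaw -1.708 tilt [ 0. -0. -1.] q [-0.1   0.37  2.17  0.    0.6   1.61] op 0.0097 F [ 0.3 -1.2 -0.7]
shift mm [-0.1 -0.5  0. ] turn -0.000 (or 3.141)
```

View pics/a5.png

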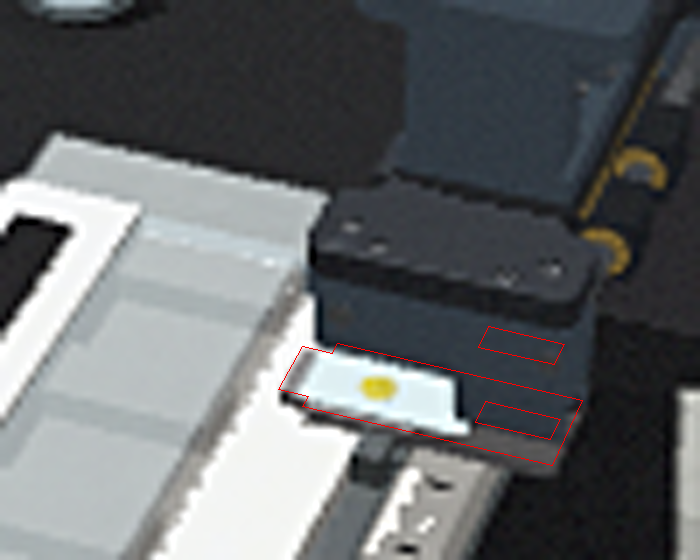

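```bash
python3 -m crank '[1,0,-3,0,0, 1,0,-8,0,0, 1,0,-14,0,0, 1,0,-21,0,0, 1,0,-28,0,0, 1,0,-35,0,0, 1,0,-42,0,0, 1,0,-49,0,0, 1,0,-54,0,0, 1,0,-58,0,0, 1,0,-60,0,0, 1,0,-60,0,0]'
python3 - <<'E'
from h import *
delta(dk(-40,-60,40.5),DOCK[2]+np.pi/2)
E
```

```text
clock: 26.22
position: [0.5646, -0.0361, 0.0404]
ee_rot: [-0.0, -0.657, 0.754, 0.0]
force: [-0.4, -0.6, -1.0]
opening: 0.0096
t26.23 TCP [ 0.5646 -0.0361  0.0404] jaw -1.708 tilt [-0.  0. -1.] q [-0.11  0.44  2.06 -0.    0.65  1.6 ] op 0.0096 F [-0.4 -0.6 -1. ]
shift mm [-0.1 -5.6 -0.1] turn -0.000 (or 3.141)
```

Clean so far. Creep to the stop.

```bash
python3 -m crank '[1,0,-1,0,0, 1,0,-2,0,0, 1,0,-3,0,0, 1,0,-4,0,0, 1,0,-4,0,0]'
python3 -m crank '[1,0,-1,0,0, 1,0,-1,0,0]'
python3 -m crank '[1,0,-1,0,0, 1,0,-1,0,0]'
```

```text
clock: 26.85
position: [0.5687, -0.0367, 0.0404]
ee_rot: [0.0, -0.657, 0.754, -0.0]
force: [-0.4, -0.5, -0.2]
opening: 0.0097
clock: 27.1
position: [0.5696, -0.0368, 0.0404]
ee_rot: [0.0, -0.657, 0.754, 0.0]
force: [-0.4, 0.7, 0.1]
opening: 0.0097
clock: 27.35
position: [0.5706, -0.037, 0.0404]
ee_rot: [0.0, -0.657, 0.754, -0.0]
force: [0.4, 0.1, -0.1]
opening: 0.0098
```

```bash
python3 -m crank '[1,0,-1,0,0, 1,0,-1,0,0]'
python3 -m crank '[1,0,-1,0,0, 1,0,-1,0,0]'
python3 -m crank '[1,0,-1,0,0, 1,0,-1,0,0]'
```

```text
clock: 27.6
position: [0.5714, -0.0371, 0.0404]
ee_rot: [-0.0, -0.657, 0.754, 0.0]
force: [-1.8, 0.9, -0.2]
opening: 0.0098
clock: 27.85
position: [0.5714, -0.0371, 0.0401]
ee_rot: [-0.001, -0.657, 0.754, 0.001]
force: [-6.1, 1.0, 2.8]
opening: 0.0095
clock: 28.1
position: [0.5715, -0.0371, 0.0401]
ee_rot: [-0.001, -0.657, 0.754, 0.002]
force: [-13.5, 2.3, 9.7]
opening: 0.0099
```

```bash
python3 -m crank '[1,0,1.5,0,0, 1,0,1.5,0,0]'
python3 -m crank '[0.85,0,0,0,0, 0.75,0,0,0,0, 0.65,0,0,0,0, 0.65,0,0,0,0, 0.65,0,0,-20,0, 0.65,0,0,-60,0, 0.65,0,0,-110,0, 0.65,0,40,-150,0, 0.65,0,80,-150,0, 0.65,0,140,-150,0, 0.65,0,140,-150,0]'
python3 - <<'E'
from h import *
a=snapshot("side"); p=body(DOCK,[[-.011,-.06,0]])[0]*[1,1,0]+[0,0,DOCK[2]]
crop(a,240,170,130,100,6,"a6",carwire(p,30)); crop(a,240,170,130,100,6,"a6b"); cv2.imwrite("pics/s10.png",a["frame"][:,:,::-1])
E
```

```text
clock: 28.35
position: [0.5714, -0.0371, 0.0403]
ee_rot: [-0.0, -0.657, 0.754, 0.0]
force: [-5.9, 0.1, 2.2]
opening: 0.0101
clock: 29.72
position: [0.43, -0.0175, 0.1911]
ee_rot: [-0.0, -0.657, 0.754, 0.0]
force: [-0.0, 0.1, 0.5]
opening: 0.0318
```

View pics/a6.png

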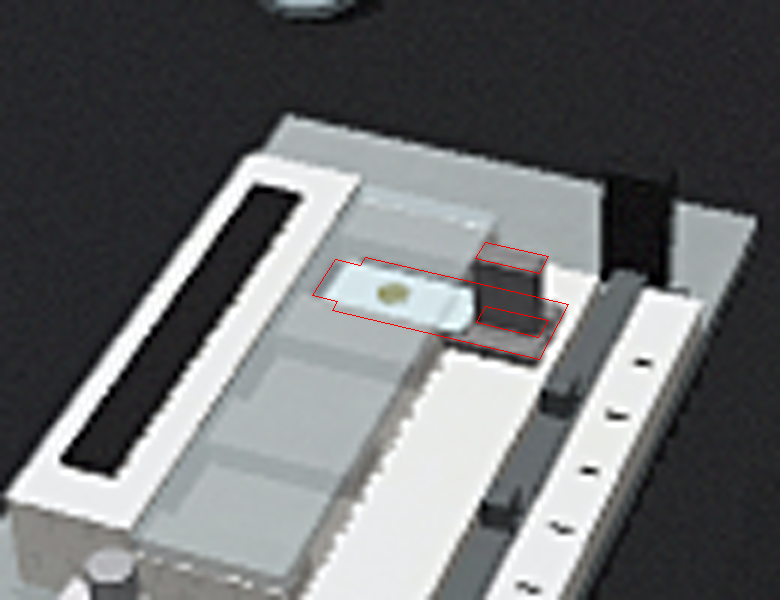

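View pics/a6b.png

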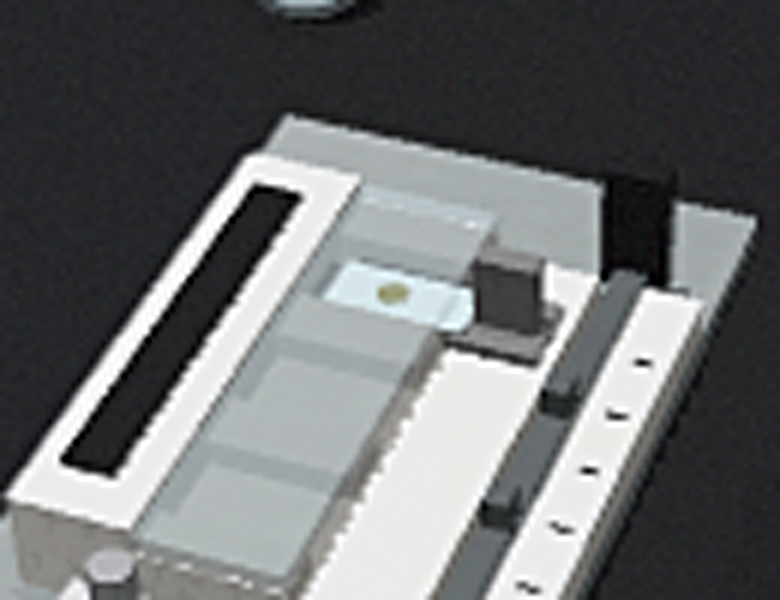

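View pics/s10.png

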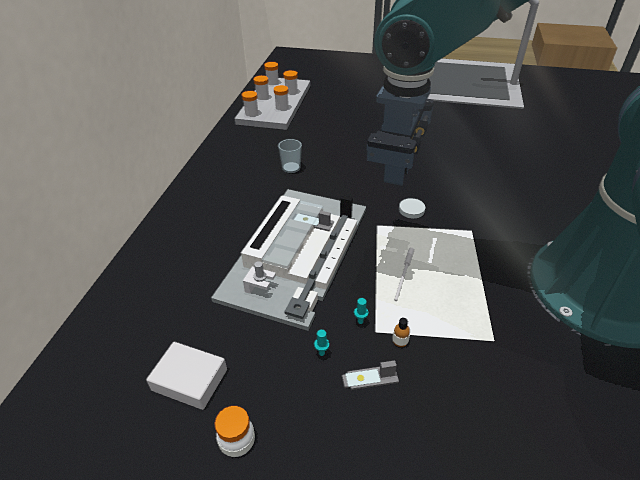

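```bash
python3 - <<'E'
from h import *
B=np.array([.4232,.296,.37]); r=body(B,[[-.029,0,0.1]])[0]; print(r)
delta(r,B[2]+np.pi/2)
E
```

```text
[0.39616251 0.28551315 0.1       ]
t29.77 TCP [ 0.4325 -0.0179  0.1917] jaw -1.708 tilt [ 0.002 -0.    -1.   ] q [-0.1  -0.03  2.27  0.    0.9   1.61] op 0.0319 F [0.4 0.5 0.9]
shift mm [-295.5   77.6   91.6] turn -0.507 (or 2.635)
```

```bash
python3 -m crank '[0.5,-15,4,0,-0.03, 0.5,-50,13,0,-0.1, 0.5,-100,26,0,-0.2, 0.5,-150,39,0,-0.3, 0.5,-200,52,0,-0.4, 0.5,-250,65,0,-0.507, 0.5,-285,75,20,-0.507, 0.5,-296,78,60,-0.507, 0.5,-296,78,92,-0.507, 0.5,-296,78,92,-0.507, 0.5,-296,78,92,-0.507]'
python3 - <<'E'
from h import *
A=np.array([.4232,.296,.37]); r=body(A,[[-.029,0,0.011]])[0]
delta(r,A[2]+np.pi/2)
a=snapshot("side"); crop(a,310,290,130,110,6,"b1",carwire(A))
E
```

```text
clock: 31.15
position: [0.3973, 0.2867, 0.0994]
ee_rot: [-0.0, 0.825, -0.565, 0.0]
force: [-0.8, 0.2, 0.5]
opening: 0.0455
t31.15 TCP [0.3973 0.2867 0.0994] jaw -1.201 tilt [ 0.001  0.    -1.   ] q [0.58 0.23 2.2  0.   0.71 1.78] op 0.0455 F [-0.8  0.2  0.5]
shift mm [ 0.7  1.5 88.4] turn 0.000 (or -3.141)
```

View pics/b1.png

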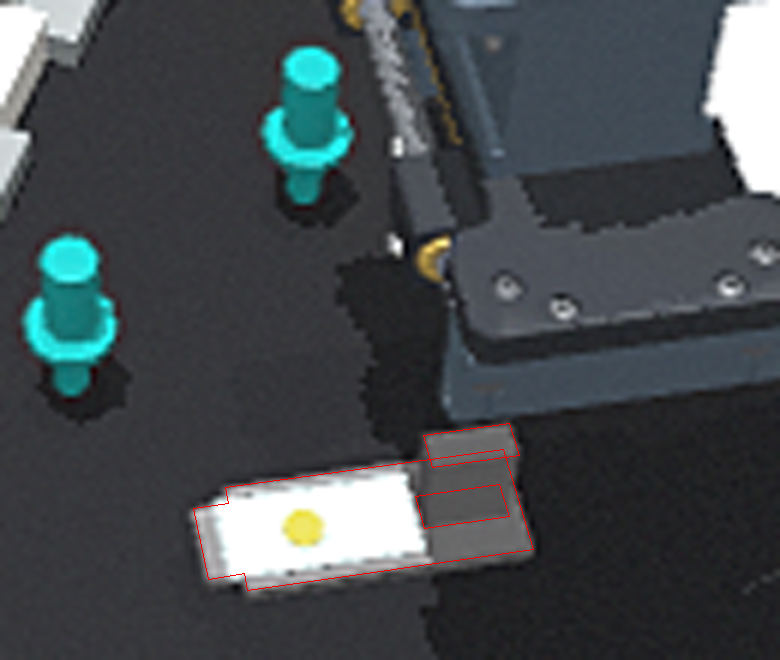

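```bash
python3 -m crank '[0.5,0.7,1.5,15,0, 0.5,0.7,1.5,40,0, 0.5,0.7,1.5,62,0, 0.5,0.7,1.5,78,0, 0.5,0.7,1.5,86,0, 0.5,0.7,1.5,89,0, 0.5,0.7,1.5,89,0, 0.7,0.7,1.5,89,0, 0.8,0.7,1.5,89,0, 0.9,0.7,1.5,89,0, 1,0.7,1.5,89,0, 1,0.7,1.5,89,0, 1,0.7,1.5,89,0, 1,0.7,1.5,89,0]'
python3 -m crank '[1,0,0,-5,0, 1,0,0,-20,0, 1,0,0,-50,0, 1,0,0,-90,0, 1,0,0,-120,0, 1,0,0,-120,0]'
python3 - <<'E'
from h import *
delta(dk(-105,60,130),DOCK[2]+np.pi/2)
a=snapshot("side"); cv2.imwrite("pics/s11.png",a["frame"][:,:,::-1])
E
```

```text
clock: 32.95
position: [0.3955, 0.2847, 0.0095]
ee_rot: [-0.0, 0.825, -0.565, 0.0]
force: [-0.9, -1.3, 5.3]
opening: 0.01
clock: 33.7
position: [0.3967, 0.2855, 0.1323]
ee_rot: [-0.002, 0.825, -0.565, 0.001]
force: [0.3, -0.2, -1.0]
opening: 0.0097
t33.70 TCP [0.3967 0.2855 0.1323] jaw -1.201 tilt [ 0.004  0.003 -1.   ] q [0.58 0.17 2.2  0.   0.77 1.78] op 0.0097 F [ 0.3 -0.2 -1. ]
shift mm [226.7 -46.7   2.3] turn 0.507 (or -2.635)
```

View pics/s11.png

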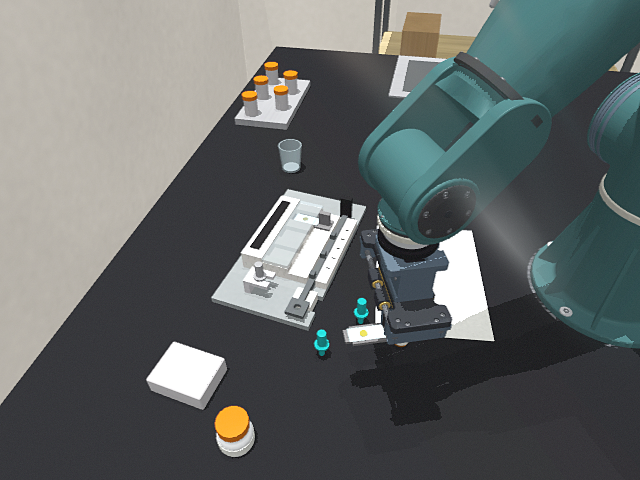

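```bash
python3 -m crank '[1,12,-2,0,0.03, 1,45,-9,0,0.12, 1,90,-18,0,0.24, 1,135,-28,0,0.36, 1,180,-37,0,0.48, 1,212,-44,0,0.507, 1,225,-46,0,0.507, 1,227,-47,0,0.507, 1,227,-47,0,0.507, 1,227,-47,0,0.507]'
python3 - <<'E'
from h import *
delta(dk(-105,60,60),DOCK[2]+np.pi/2)
E
```

```text
clock: 35.0
position: [0.5208, 0.0907, 0.1293]
ee_rot: [-0.0, -0.657, 0.754, 0.0]
force: [-0.5, 0.4, -0.7]
opening: 0.01
t35.00 TCP [0.5208 0.0907 0.1293] jaw -1.707 tilt [-0. -0. -1.] q [0.13 0.24 2.12 0.   0.79 1.84] op 0.0100 F [-0.5  0.4 -0.7]
shift mm [-0.4 -1.4 69.3] turn 0.001 (or -3.141)
```

```bash
python3 -m crank '[1,-0.4,-1,10,0, 1,-0.4,-1,30,0, 1,-0.4,-1,45,0, 1,-0.4,-1,58,0, 1,-0.4,-1,67,0, 1,-0.4,-1,69,0, 1,-0.4,-1,69,0]'
python3 - <<'E'
from h import *
delta(dk(-105,60,40),DOCK[2]+np.pi/2)
a=snapshot("side"); c=carwire(body(DOCK,[[-.076,.06,0]])[0]*[1,1,0]+[0,0,DOCK[2]],50.5); crop(a,240,200,120,100,6,"b4",c); 
E
```

```text
clock: 35.88
position: [0.5225, 0.0903, 0.0606]
ee_rot: [0.0, -0.657, 0.754, -0.0]
force: [-0.1, -0.5, -0.7]
opening: 0.0099
t35.88 TCP [0.5225 0.0903 0.0606] jaw -1.708 tilt [ 0.  0. -1.] q [0.13 0.36 2.13 0.   0.66 1.84] op 0.0099 F [-0.1 -0.5 -0.7]
shift mm [-0.6  0.4 20.6] turn -0.000 (or 3.141)
```

View pics/b4.png

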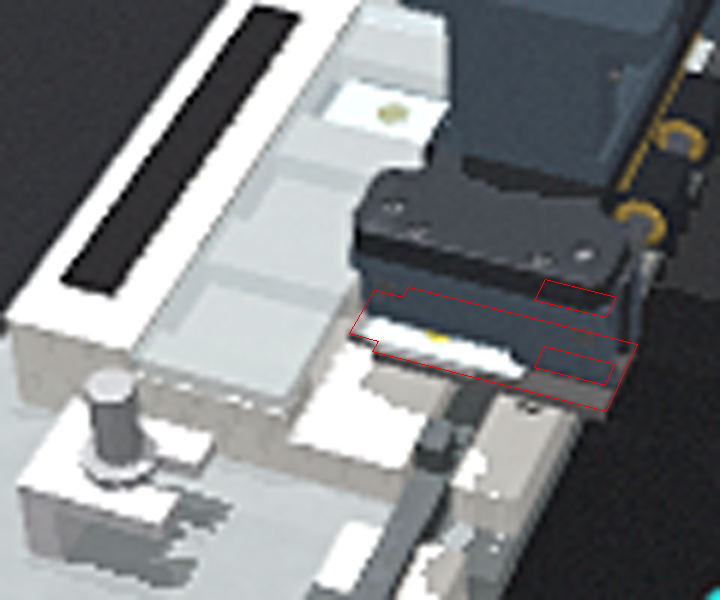

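```bash
python3 -m crank '[1,-0.6,0,5,0, 1,-0.6,0,11,0, 1,-0.6,0,16,0, 1,-0.6,0,19,0, 1,-0.6,0,20.5,0, 1,-0.6,0,20.5,0, 1,-0.6,0,20.5,0]'
python3 -m crank '[1,0,-3,0,0, 1,0,-8,0,0, 1,0,-14,0,0, 1,0,-21,0,0, 1,0,-28,0,0, 1,0,-35,0,0, 1,0,-42,0,0, 1,0,-49,0,0, 1,0,-54,0,0, 1,0,-58,0,0, 1,0,-60,0,0, 1,0,-60,0,0]'
python3 - <<'E'
from h import *
delta(dk(-40,60,40),DOCK[2]+np.pi/2)
E
```

```text
clock: 36.8
position: [0.5225, 0.0909, 0.0401]
ee_rot: [0.0, -0.657, 0.754, -0.0]
force: [0.1, 0.9, -0.8]
opening: 0.0096
clock: 38.3
position: [0.5819, 0.0827, 0.0399]
ee_rot: [-0.0, -0.657, 0.754, 0.0]
force: [0.3, -0.4, -0.3]
opening: 0.0103
t38.30 TCP [0.5819 0.0827 0.0399] jaw -1.708 tilt [-0.  0. -1.] q [0.1  0.47 2.01 0.   0.66 1.81] op 0.0103 F [ 0.3 -0.4 -0.3]
shift mm [-0.1 -4.7 -0.1] turn -0.000 (or 3.141)
```

```bash
python3 -m crank '[1,0,-1,0,0, 1,0,-2,0,0, 1,0,-3,0,0, 1,0,-4,0,0, 1,0,-4,0,0]'
python3 -m crank '[1,0,-1,0,0, 1,0,-1,0,0]'
python3 -m crank '[1,0,-1,0,0, 1,0,-1,0,0]'
python3 -m crank '[1,0,-1,0,0, 1,0,-1,0,0]'
```

```text
clock: 38.92
position: [0.5859, 0.0821, 0.0399]
ee_rot: [0.0, -0.657, 0.754, 0.0]
force: [0.1, -0.3, 0.1]
opening: 0.0098
clock: 39.17
position: [0.5869, 0.082, 0.04]
ee_rot: [0.0, -0.657, 0.754, -0.0]
force: [0.2, 0.7, -0.5]
opening: 0.0096
clock: 39.42
position: [0.5877, 0.0818, 0.0399]
ee_rot: [-0.0, -0.657, 0.754, 0.0]
force: [-0.5, -0.8, -0.6]
opening: 0.0097
clock: 39.67
position: [0.5878, 0.0817, 0.0397]
ee_rot: [-0.001, -0.657, 0.754, 0.001]
force: [-7.2, 2.1, 3.1]
opening: 0.0096
```

```bash
python3 -m crank '[1,0,0.8,0,0, 1,0,0.8,0,0]'
python3 -m crank '[0.85,0,0,0,0, 0.75,0,0,0,0, 0.65,0,0,0,0, 0.65,0,0,0,0, 0.65,0,0,-15,0, 0.65,0,0,-35,0, 0.65,0,0,-45,0, 1,0,25,-45,0, 1,0,40,-45,0, 1,0,40,-45,0, 1,0,40,-45,0]'
python3 - <<'E'
from h import *
delta(dk(-75,60,48),DOCK[2]+np.pi/2)
a=snapshot("side"); p=body(DOCK,[[-.011,.06,0]])[0]*[1,1,0]+[0,0,DOCK[2]]
crop(a,230,180,130,100,6,"b6",carwire(p,30))
E
```

```text
clock: 39.92
position: [0.5877, 0.0818, 0.0398]
ee_rot: [-0.0, -0.657, 0.754, 0.0]
force: [-3.1, 1.2, 1.2]
opening: 0.0097
clock: 41.3
position: [0.5491, 0.0873, 0.0852]
ee_rot: [0.0, -0.657, 0.754, -0.0]
force: [-0.2, 0.9, -0.4]
opening: 0.0006
t41.30 TCP [0.5491 0.0873 0.0852] jaw -1.708 tilt [ 0.001  0.    -1.   ] q [ 0.12  0.35  2.07 -0.    0.72  1.82] op 0.0006 F [-0.2  0.9 -0.4]
shift mm [ 0.  -2.8 37.2] turn -0.000 (or 3.141)
```

View pics/b6.png

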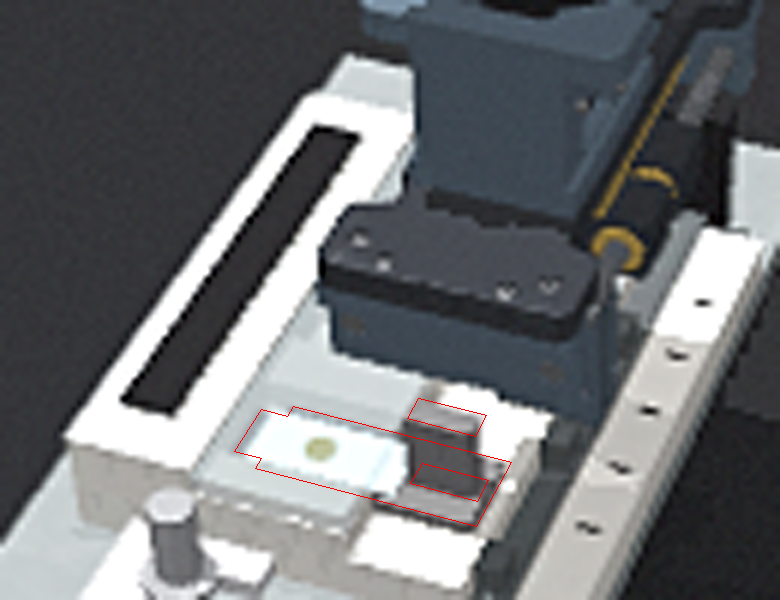

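```bash
python3 -m crank '[1,0,0,10,0, 1,0,0,25,0, 1,0,0,35,0, 1,0,0,37,0, 1,0,-3,37,0, 1,0,-6,37,0, 1,0,-8,37,0, 1,0,-8,37,0]'
python3 -m crank '[1,0,-1,0,0, 1,0,-1,0,0]'
python3 -m crank '[1,0,-1,0,0, 1,0,-1,0,0]'
python3 -m crank '[1,0,-1,0,0, 1,0,-1,0,0]'
python3 - <<'E'
from h import *
delta(dk(-68,60,48),DOCK[2]+np.pi/2)
E
```

```text
clock: 42.35
position: [0.5566, 0.0862, 0.0482]
ee_rot: [0.0, -0.657, 0.754, -0.0]
force: [0.3, -1.0, -0.0]
opening: 0.0004
clock: 42.6
position: [0.5573, 0.086, 0.048]
ee_rot: [0.0, -0.657, 0.754, -0.0]
force: [-0.2, 0.5, -0.2]
opening: 0.0007
clock: 42.85
position: [0.5583, 0.0859, 0.0479]
ee_rot: [0.0, -0.657, 0.754, -0.0]
force: [-0.0, 0.1, 0.6]
opening: 0.0004
clock: 43.1
position: [0.5592, 0.0858, 0.0479]
ee_rot: [-0.0, -0.657, 0.754, 0.0]
force: [-1.5, 0.9, 0.1]
opening: 0.0007
t43.10 TCP [0.5592 0.0858 0.0479] jaw -1.708 tilt [-0. -0. -1.] q [0.11 0.43 2.06 0.   0.66 1.82] op 0.0007 F [-1.5  0.9  0.1]
shift mm [-0.1  0.4 -0.1] turn -0.000 (or 3.141)
```

```bash
python3 -m crank '[1,0,-1,0,0, 1,0,-1,0,0]'
python3 -m crank '[1,0,-1,0,0, 1,0,-1,0,0]'
```

```text
clock: 43.35
position: [0.5593, 0.0857, 0.0477]
ee_rot: [-0.001, -0.657, 0.754, 0.001]
force: [-6.4, 1.6, 4.6]
opening: 0.0003
clock: 43.6
position: [0.5594, 0.0856, 0.0476]
ee_rot: [-0.001, -0.657, 0.754, 0.001]
force: [-11.5, 2.7, 8.5]
opening: 0.0006
```

```bash
python3 -m crank '[1,0,2,0,0, 1,0,8,0,0, 1,0,10,-10,0, 1,0,10,-40,0, 1,10,10,-50,0, 1,40,10,-50,0, 1,80,10,-50,0, 1,110,10,-50,0, 1,120,10,-50,0, 1,120,10,-40,0, 1,120,10,-15,0, 1,120,10,0,0, 1,120,8,0,0, 1,120,5,0,0, 1,120,5,0,0]'
python3 - <<'E'
from h import *
delta(dk(-68,-60,48),DOCK[2]+np.pi/2)
E
```

```text
clock: 45.48
position: [0.5407, -0.0327, 0.0487]
ee_rot: [0.0, -0.657, 0.754, -0.0]
force: [1.1, 0.1, 0.3]
opening: 0.0001
t45.48 TCP [ 0.5407 -0.0327  0.0487] jaw -1.708 tilt [ 0.001 -0.    -1.   ] q [-0.1   0.4   2.1   0.    0.64  1.6 ] op 0.0001 F [1.1 0.1 0.3]
shift mm [ 0.1 -1.7  0.7] turn -0.000 (or 3.141)
```

```bash
python3 -m crank '[1,0,-1,0,0, 1,0,-1,0,0]'
python3 -m crank '[1,0,-1,0,0, 1,0,-1,0,0]'
python3 -m crank '[1,0,-1,0,0, 1,0,-1,0,0]'
python3 -m crank '[1,0,-1,0,0, 1,0,-1,0,0]'
python3 - <<'E'
from h import *
delta(dk(-68,-60,48),DOCK[2]+np.pi/2)
E
```

```text
clock: 45.72
position: [0.5411, -0.0329, 0.0482]
ee_rot: [0.0, -0.657, 0.754, -0.0]
force: [0.4, 0.4, -0.3]
opening: 0.0006
clock: 45.98
position: [0.5419, -0.033, 0.048]
ee_rot: [0.0, -0.657, 0.754, -0.0]
force: [-0.7, 0.7, 0.2]
opening: 0.0006
clock: 46.22
position: [0.5426, -0.0331, 0.0478]
ee_rot: [-0.0, -0.657, 0.754, 0.0]
force: [-1.2, -0.3, 0.5]
opening: 0.0007
clock: 46.48
position: [0.5427, -0.0331, 0.0477]
ee_rot: [-0.001, -0.657, 0.754, 0.001]
force: [-7.6, 0.9, 5.7]
opening: 0.0003
t46.48 TCP [ 0.5427 -0.0331  0.0477] jaw -1.708 tilt [-0.003  0.    -1.   ] q [-0.1   0.4   2.1   0.    0.64  1.6 ] op 0.0003 F [-7.6  0.9  5.7]
shift mm [-0.1  0.3 -0.3] turn -0.000 (or 3.141)
```

```bash
python3 -m crank '[1,0,3,0,0, 1,0,8,-15,0, 1,0,8,-60,0, 0.6,5,8,-100,0, 0.5,25,8,-100,0, 0.5,50,5,-100,0, 0.5,55,3,-100,0, 0.5,55,3,-100,0, 0.5,55,3,-100,0]'
python3 - <<'E'
from h import *
delta(dk(-70,-115,46),DOCK[2]+np.pi/2)
E
```

```text
clock: 47.6
position: [0.5332, -0.0868, 0.1477]
ee_rot: [-0.0, -0.657, 0.754, 0.0]
force: [0.2, 0.1, -0.1]
opening: 0.0457
t47.60 TCP [ 0.5332 -0.0868  0.1477] jaw -1.708 tilt [-0.001  0.    -1.   ] q [-0.2   0.22  2.09  0.    0.83  1.5 ] op 0.0457 F [ 0.2  0.1 -0.1]
shift mm [4.000e-01 1.000e-01 1.017e+02] turn 0.000 (or -3.142)
```

```bash
python3 -m crank '[0.5,0,0,20,0, 0.5,0,0,50,0, 0.5,0,0,75,0, 0.5,0,0,92,0, 0.5,0,0,100,0, 0.5,0,0,101,0, 0.7,0,0,101,0, 0.8,0,0,101,0, 0.9,0,0,101,0, 1,0,0,101,0, 1,0,0,101,0, 1,0,0,101,0]'
python3 -m crank '[1,3,0,0,0, 1,8,0,0,0, 1,14,0,0,0, 1,20,0,0,0, 1,25,0,0,0, 1,28,0,0,0, 1,30,0,0,0, 1,31,0,0,0, 1,31,0,0,0]'
python3 - <<'E'
from h import *
delta(dk(-70,-145,46),DOCK[2]+np.pi/2)
E
```

```text
clock: 49.1
position: [0.5335, -0.0873, 0.0472]
ee_rot: [0.0, -0.657, 0.754, -0.0]
force: [-1.1, 0.3, 6.1]
opening: 0.0121
clock: 50.22
position: [0.5292, -0.1181, 0.0472]
ee_rot: [0.0, -0.657, 0.754, -0.0]
force: [-2.2, -0.3, 6.4]
opening: 0.0117
t50.23 TCP [ 0.5292 -0.1181  0.0472] jaw -1.708 tilt [ 0. -0. -1.] q [-0.26  0.4   2.1   0.    0.64  1.45] op 0.0117 F [-2.2 -0.3  6.4]
shift mm [-1.1  0.5  1.2] turn -0.000 (or 3.141)
```

```bash
python3 -m crank '[1,1,0,0,0, 1,1,0,0,0]'
python3 -m crank '[1,1,0,0,0, 1,1,0,0,0]'
```

```text
clock: 50.48
position: [0.5292, -0.1183, 0.0472]
ee_rot: [0.0, -0.657, 0.754, 0.0]
force: [1.1, 10.2, 6.2]
opening: 0.0115
clock: 50.72
position: [0.5292, -0.1184, 0.0471]
ee_rot: [0.001, -0.657, 0.754, 0.001]
force: [3.4, 22.9, 6.4]
opening: 0.0118
```

```bash
python3 -m crank '[1,-1.6,0,0,0, 1,-1.6,0,0,0, 0.85,-1.6,0,0,0, 0.7,-1.6,0,0,0, 0.5,-1.6,0,0,0, 0.5,-1.6,0,0,0, 0.5,0,0,-20,0, 0.5,0,0,-70,0, 0.5,0,0,-130,0, 0.5,0,20,-160,0, 0.5,0,80,-160,0, 0.5,0,130,-160,0, 0.5,0,130,-160,0]'
python3 - <<'E'
from h import *
a=snapshot("side"); b=snapshot("top")
D=[bx(DOCK,-83,-57,-151,-139,75)]+[bx(DOCK,-74,-64,y-6,y+6,41) for y in (-60,0,60)]
for y in (-60,60):
    D+=carwire(body(DOCK,[[-.011,y/1000,0]])[0]*[1,1,0]+[0,0,DOCK[2]],30)
crop(a,210,185,160,145,5,"f1"); crop(a,210,185,160,145,5,"f1o",D[:4]); cv2.imwrite("pics/f2.png",a["frame"][:,:,::-1]); cv2.imwrite("pics/f3.png",b["frame"][:,:,::-1])
E
```

```text
clock: 52.35
position: [0.3975, -0.1017, 0.2078]
ee_rot: [0.0, -0.657, 0.754, -0.0]
force: [1.1, 0.3, -0.4]
opening: 0.0458
```

View pics/f1o.png

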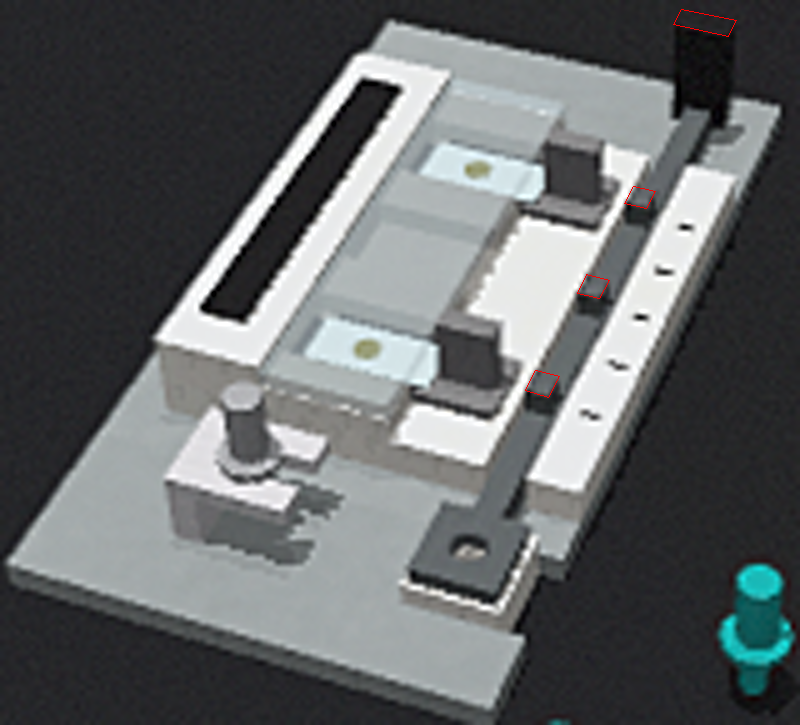

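View pics/f2.png

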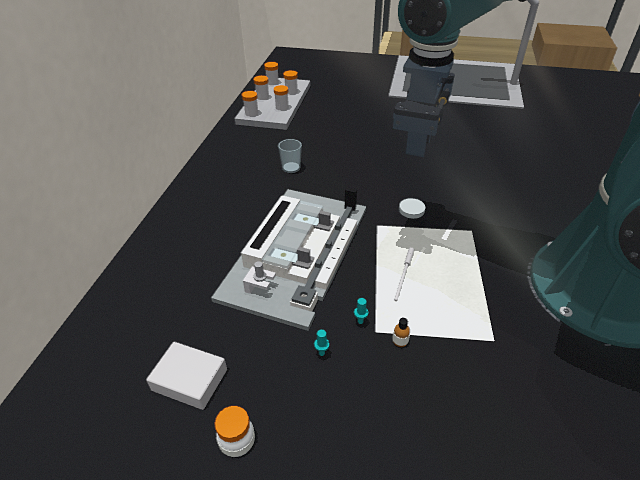

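View pics/f3.png

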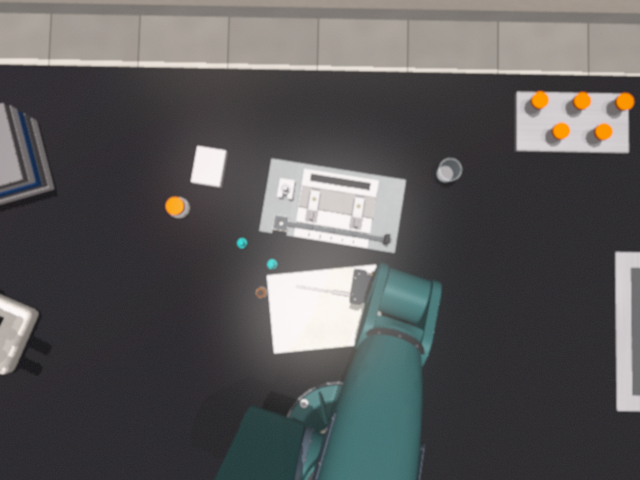

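The pictures show both carriers in the outer lanes, the pin upright in the bracket near (258,270), and the gate teeth back in front of the lanes. The bystanders haven't moved. With no third carrier in either view, I'm handing the job in.

```bash
python3 -c "
from station import *
print(finish_job())"
```

```text
the job is handed in; nothing more can be done
None
```

The job is handed in, and it gave no verdict. I parked the pin in the bracket notch, slid the gate to load, pushed both carriers on the bench home in lanes 0 and 2, and closed the gate again. A third carrier never showed in either camera. It took about 53 s on the robot's clock.

**Carriers:** I pushed each one again from behind with closed fingers. Both stopped firmly, at 8–12 N. Their ridges ended within about 0.5 mm of each other and of the predicted home position. The pictures alone only show this to about 2 mm, so "within 1 mm of the stop" rests on that push.

**Gate:** It met its end stop at about 23 N, about 1.5 mm further than where I first gripped the tab. I take the difference to be slack in the grip. I eased off before letting go, and the last picture shows the teeth in front of the lanes.

**Pin and bystanders:** In the last pictures the pin hangs upright by its collar. The bystanders and turquoise look-alikes are where they started. I saw no carrier get knocked aside.

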